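Set up the operator's place at the radio desk

ROBOT

A 6-joint arm with a two-finger parallel gripper is mounted at the origin on the work surface. World frame = base frame: x ahead of the robot, y to its left, z up, the work surface at z = 0. Lengths are in m, angles in rad, forces in N, time in s.
With the tool pointing down it reaches from about 0.275 to 0.825 m from the base axis. Payload 4.9 kg.
Tool frame: the origin (TCP) lies midway between the tips of the shut fingers; the grasp point (between the pads) lies 19 mm behind it; z points along the fingers, y is the line along which they close (so a half turn about z gives the same grasp; the last joint's range is limited). The gripper opens to 85 mm and grips with 20 to 120 N. Pads are 22 mm wide; open, the fingers measure 114 mm over their backs; the gripper's body (76 mm by 85 mm) begins 54 mm behind the grasp point. The pads swing forward as they close: fully open they stand 13 mm farther back than shut.
Start: joints at [1.077, 0.326, -0.193, 1.052, 0, 1.437], TCP at [0.194, 0.515, 0.231] pointing down, gripper open.
Joint ranges: [-2.65, 2.65], [-0.97, 1.79], [-1.3, 1.35], [-1.93, 2.1], [-1.47, 1.37], [-3.14, 3.14]. Speed limits (rad/s): [2.57, 2.57, 3.14, 3.14, 3.14, 3.14].

INTERFACE

Orientations are given as [roll, pitch, yaw] about the fixed x, y, z axes, in that order (R = Rz(yaw) Ry(pitch) Rx(roll)).
In Python, from bench import manip, optics, hand_in gives the robot as it stands.
- The arm moves only by the tool send_rows, never from a script. Its argument "increments" is a list of rows, each an object of numbers: "dx", "dy", "dz": the shift along the tool's x, y, z in cm; "wx", "wy", "wz": the turn, a rotation vector about the tool's x, y, z in degrees. In form: [{"dx": .., "dy": .., "dz": .., "wx": .., "wy": .., "wz": ..}, ...]. A call has exactly 10 rows; each row shifts and turns the commanded pose from where the row before left it, along the tool's axes as they then stand; what a row does not reach is not made up. A row lasts 1/10 s, in which the tool goes at most 50 mm and 8.59 degrees, less where a joint would pass 70% of its speed; a pose out of reach is approached as far as the arm can. A call with a gripper value outside its range is refused whole. "gripper" is the opening in per cent of the stroke, from 0 (shut) to 100 (fully open), set as the call begins (left out, the last holds). The fingers move at their own pace and stop on an object; "newtons" is the grip in N (left out, the last holds). Time passes only in rows, so rows that do not move let the fingers close, or fill a call up. It gives the time, the measured TCP pose, the force, the opening and the grip force at its end, in the units of the state.
- manip.sense(): the state, without advancing time (a new reading comes with each control period).
- optics.camera(name): name is "side" or "top"; returns the picture (420x560x3 uint8, blue, green, red); there is no depth.
- optics.get_calibration(name): a dict with "intrinsics" (3x3 intrinsics, pixels), "view" (4x4, takes a point from world to camera coordinates). Camera axes: x right, y up, looking along -z (the intrinsics and any distortion apply to the point x, -y, -z); pixel columns grow to the right and rows downward; lengths in m; the calibration is good to about 2 mm. A picture is of the moment at which its call begins. get_calibration takes no time and is no camera call.
- hand_in(): hands the job in; it is judged then, once.
The state is a dict: "time_s": time; "q": joint angles; "joint_vel": joint speeds; "joint_torque": joint torques, N m; "eef_pos": TCP position; "ee_rot": TCP orientation; "contact_force": force on the tool from outside, world axes, zero at the start; "wrist_torque": the same for the moment, N m; "width": finger opening in m; "grasp_force": force on a finger pad.
Only numpy, scipy, OpenCV 4.12 (cv2) and the standard library are available. Lean on these libraries where they do the work, as an engineer would, in place of code of your own. Each camera call takes 0.05 s, during which the arm holds its last target. There are 200 camera calls.

TASK

Set up the operator's place at this radio desk, left and right as for an operator who sits on the robot's side and faces the radio: stand the loudspeaker on the middle of the transceiver's lid and the power meter on the desk midway between transceiver and tuner, touching neither and its dial flush with their front panels, both facing the operator squarely like the equipment. Beside the log pad, level with the pad's middle and about two centimetres from its edge, put the Morse key on the right, parallel to the pad with its knob towards the operator, and the desk microphone on the left. Set everything down upright without dropping it, and leave the mug, the handheld radio in its charger and the tape where they are.

Things in the scene. Friction and masses are not known exactly. Their poses are not given: they have to be found in the camera images.
- speaker_mid (a point): Extension loudspeaker, loose: black upright box 52 deep (x) x 105 wide (y) x 72 mm high, round grille on its front; about 0.35 kg. The point is its centre, 36 mm above its underside. z up, front at -x, +y to the left of one who looks at its front. Easily held across its 52 mm depth. Starts with its front within 40 degrees of world -x.
- meter_mid (a point): Power meter, loose: grey upright box 52 deep (x) x 72 wide (y) x 70 mm high, 0.32 kg, white dial on its front; below 25 mm height a knob in front and two sockets behind stick out 7 and 12 mm. The point is its centre, 35 mm over its underside. z up, front at -x, +y to the left of one who looks at its front. Hold its upper half across its depth. Starts with its front within 40 degrees of world -x.
- key_mid (a point): Morse key, loose: dark steel base 90 long (x) x 66 wide (y) x 12 mm thick; in its middle a brass yoke 24 long x 26 wide (y), its top at 50 mm, with a thin rigid lever along x through it and a flat round black knob at the -x end; 0.45 kg. The point is its middle, 25 mm above its underside. z up. Hold the yoke across its width. Starts with the knob within 40 degrees of world -x.
- mic_mid (a point): Desk microphone, loose: round steel base 80 mm in diameter and 16 mm high, thin upright stem of 14 mm, cylindrical head 38 mm in diameter from 80 to 130 mm height; about 0.4 kg, the same from all sides. The point is on its axis, 65 mm above its underside. z up. Easily held by the head.
- radio: Transceiver, fixed to the desk: black box 110 deep (x) x 200 wide (y) x 70 mm high with display and large tuning knob on its front, cooling slots at both ends of its flat lid, fins behind. Origin: centre of its underside. z up, front at -x, +y to the left of one who looks at its front. The front panel is at x = -55 mm (its knobs stick out 16 mm more). Left or right of the tuner.
- tuner: Antenna tuner, fixed to the desk in one line with the transceiver, fronts flush and 125 to 145 mm of free desk between them: olive box 110 deep (x) x 140 wide (y) x 60 mm high with two round dials on its front and a bare metal plate on its lid. Origin: centre of its underside. z up, front at -x, +y to the left of one who looks at its front. The front panel is at x = -55 mm.
- logpad: Spiral-bound log pad, fixed to the desk in front of the equipment (on the operator's, that is the robot's, side): 130 long (x) x 100 wide (y) x 8 mm thick, ruled white page, wire spiral along its far edge. Origin: centre of its underside. z up, +x from the operator towards the equipment, +y to the operator's left.
- mug: White ceramic mug, 80 mm across, 92 mm high, loose, to be left alone. Origin: centre of its underside.
- handheld: Handheld radio standing in its round black desk charger, 92 mm across, 198 mm high with its aerial, loose, to be left alone. Origin: centre of its underside.
- tape: Roll of black tape lying flat, 68 mm across, 19 mm high, loose, to be left alone. Origin: centre of its underside.
Things that resemble listed ones, but are neither listed nor needed, are in the scene too. What is shaped like the part that bears meter_mid but purple or red is not meant.

How it is judged:
By the outcome, as a careful person would: the job done as asked, in the order asked, and still so for the second after the job is handed in, with the robot touching nothing.
It also fails if it takes over 125 s, if anything falls off the work surface, if the arm or the gripper's body presses on something with over 40 N, if the wrist force passes 120 N, or if a joint passes its speed limit or range.

## Working session

There is one attempt and no reset: what is moved stays moved. The work goes in short steps, Python scripts to look and compute and a tool call to move; the robot and the scene stay as the last step left them, time stands still between calls to the robot, and variables do not carry over. Pictures are saved under pics/ and viewed, at most 14 in all, crops included, and the job is handed in when it is done.

Besides the shell and the picture viewer there is one more tool, called after ">>>" as name(argument=value, ...), one argument or row to a line, values as JSON. send_rows: Moves the arm, as the interface text tells. Its arguments: {"type":"object","properties":{"increments":{"type":"array","items":{"type":"object","properties":{"dx":{"type":"number"},"dy":{"type":"number"},"dz":{"type":"number"},"wx":{"type":"number"},"wy":{"type":"number"},"wz":{"type":"number"}}}},"gripper":{"type":"number"},"newtons":{"type":"number"}},"required":["increments"]}

```bash
mkdir -p pics; ls
python3 - <<'E'
from bench import manip, optics
import cv2
for n in("top","side"):
    c=optics.get_calibration(n);print(n,c)
    cv2.imwrite(f"pics/{n}0.png",cv2.resize(optics.camera(n),(784,588),interpolation=cv2.INTER_CUBIC))
print(manip.sense())
E
```

```text
pics
top {'intrinsics': array([[425.27652334,   0.        , 278.17748249],
       [  0.        , 425.27652334, 206.74213762],
       [  0.        ,   0.        ,   1.        ]]), 'view': array([[-0.02597653, -0.99961889,  0.00934345, -0.01805512],
       [ 0.99918665, -0.02567466,  0.0310942 , -0.43401924],
       [-0.03084246,  0.01014357,  0.99947279, -1.18591444],
       [ 0.        ,  0.        ,  0.        ,  1.        ]])}
side {'intrinsics': array([[390.32239309,   0.        , 282.37336778],
       [  0.        , 390.32239309, 208.22324703],
       [  0.        ,   0.        ,   1.        ]]), 'view': array([[ 0.81602076, -0.57765615, -0.0205788 , -0.36640394],
       [ 0.30845871,  0.40508014,  0.86067607, -0.19319521],
       [-0.48883876, -0.70867726,  0.50873687, -0.93958514],
       [ 0.        ,  0.        ,  0.        ,  1.        ]])}
{'time_s': 0.1, 'q': array([ 1.07680550e+00,  3.26854548e-01, -1.93483480e-01,  1.05199053e+00,
        3.86585477e-06,  1.43662204e+00]), 'joint_vel': array([ 0.00049376, -0.00025703,  0.00321058,  0.00144303,  0.00133925,
        0.0006744 ]), 'joint_torque': array([ 1.69004761e-03, -4.44238293e+01,  2.63038838e+01,  7.90615682e-03,
       -7.06769197e-05,  1.27596067e-05]), 'eef_pos': array([0.19338473, 0.51433032, 0.23058857]), 'ee_rot': array([-3.14007471e+00, -2.08801000e-04,  2.78177596e+00]), 'contact_force': array([-0.00383431, -0.03491899,  0.44744055]), 'wrist_torque': array([-0.01945463,  0.01621183,  0.04275152]), 'grasp_force': 0.0, 'width': 0.08557048024807655}
```

View pics/top0.png

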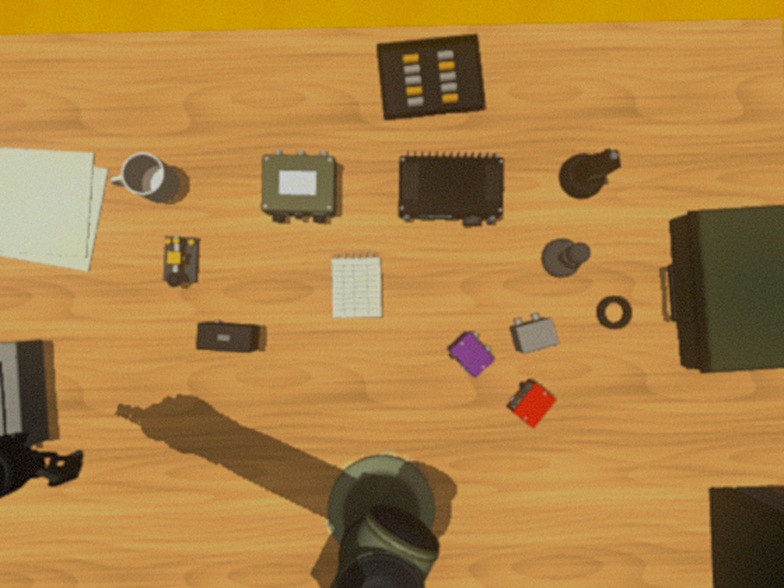

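View pics/side0.png

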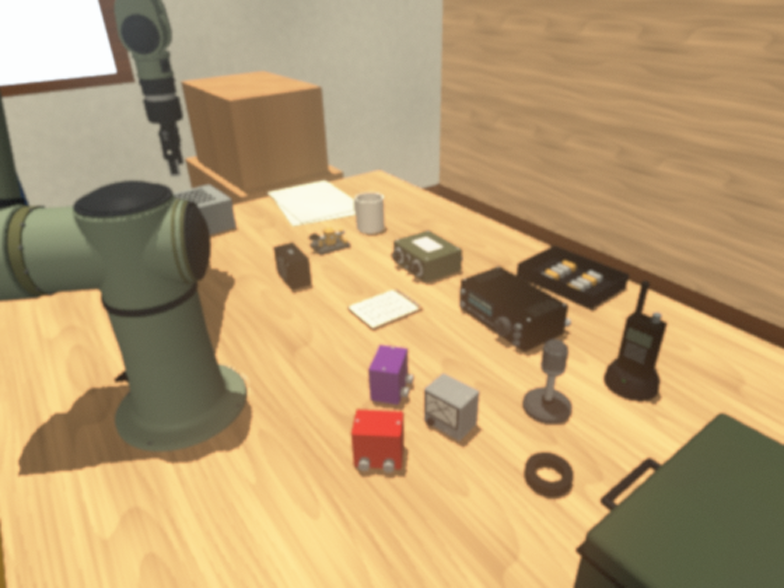

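The top view shows the tuner at (300,185), transceiver (452,187), pad (357,287), key (180,260), speaker (228,337), grey meter (535,333) and mic (565,257). I'll zoom in for the corners.

```bash
cat > h.py <<'E'
import numpy as np, cv2
from bench import manip, optics
def ray(name,uv,z):
    c=optics.get_calibration(name);K=c["intrinsics"];V=c["view"]
    uv=np.atleast_2d(uv).astype(float); z=np.broadcast_to(z,len(uv))
    d=np.c_[uv,np.ones(len(uv))]@np.linalg.inv(K).T*[1,-1,-1]
    R,t=V[:3,:3],V[:3,3]; o=-R.T@t; w=d@R
    return o+w*((z-o[2])/w[:,2])[:,None]
def proj(name,P):
    c=optics.get_calibration(name);V=c["view"]
    p=(np.atleast_2d(P)@V[:3,:3].T+V[:3,3])*[1,-1,-1]@c["intrinsics"].T
    return p[:,:2]/p[:,2:]
def crop(im,x,y,w,h,s=4):
    return cv2.resize(im[y:y+h,x:x+w],None,fx=s,fy=s,interpolation=cv2.INTER_CUBIC)
E
python3 - <<'E'
from h import *
im=optics.camera("top");np.save("top.npy",im)
cv2.imwrite("pics/a.png",crop(im,180,95,190,145))
g=np.hstack([crop(im,108,160,90,120),crop(im,315,160,110,120)])
cv2.imwrite("pics/b.png",cv2.convertScaleAbs(g,alpha=1.6,beta=10))
E
```

```text
(no output)
```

View pics/a.png

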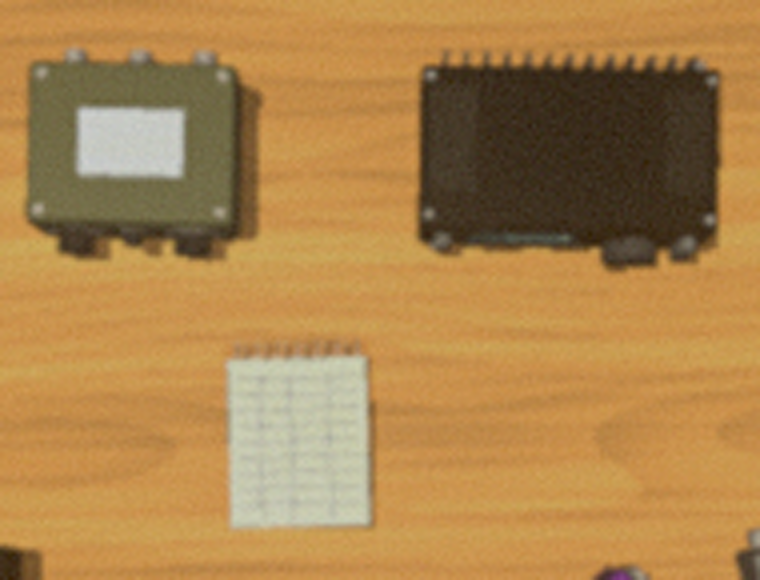

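View pics/b.png

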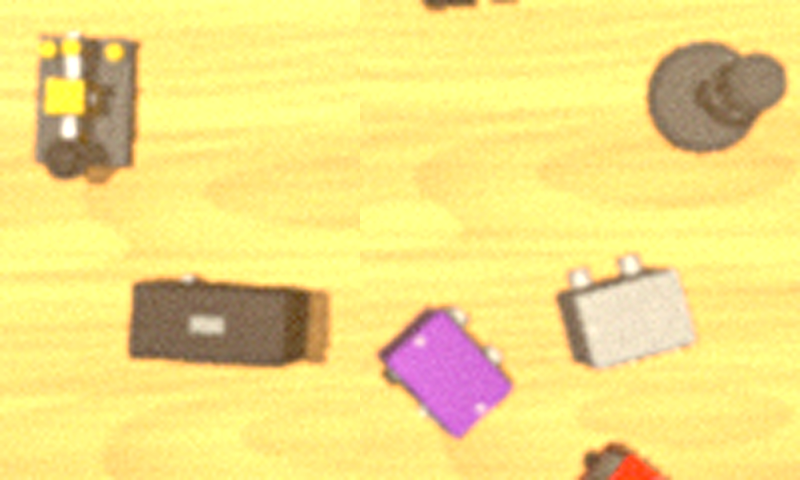

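The crops resolve the lid screws, the pad corners and the loose parts. I'll convert these picks and overlay wireframes of the resulting models.

```bash
cat > m.py <<'E'
from h import *
def nat(p,off,s=4): return (np.array(p,float)+.5)/s-.5+off
def rect(name,pts,z,off,L):  # TL,TR,BR,BL in image (back-left..): returns centre, yaw
    P=ray("top",nat(pts,off),z); c=P.mean(0)
    yw=(P[0]-P[1]+P[3]-P[2]); xw=(P[0]-P[3]+P[1]-P[2])
    v=yw[:2]/2; u=xw[:2]/2
    print(name,c.round(4),"yaw y/x",np.degrees([np.arctan2(-v[0],v[1]),np.arctan2(u[1],u[0])]).round(1),"dy,dx",np.linalg.norm(v).round(4),np.linalg.norm(u).round(4))
    return c
A=(180,95)
rect("tuner",[(41,72),(222,76),(219,212),(38,208)],.06,A,0)
rect("radio",[(430,75),(712,80),(709,219),(429,214)],.07,A,0)
rect("pad",[(227,357),(368,357),(371,526),(231,528)],.008,A,0)
B=(108,160); C=(315-90,160)
rect("key",[(39,38),(137,41),(131,167),(38,163)],.012,B,0)
rect("yoke",[(47,80),(85,80),(84,114),(46,114)],.05,B,0)
rect("spk",[(135,283),(288,290),(283,365),(131,357)],.072,B,0)
rect("meter",[(574,291),(676,269),(693,342),(598,368)],.07,C,0)
print("mic base",ray("top",nat([(703,97)],C),.008),"head",ray("top",nat([(755,83)],C),.13))
V=optics.get_calibration("top")["view"];print(-V[:3,:3].T@V[:3,3])
E
python3 m.py
```

```text
tuner [0.6426 0.1436 0.06  ] yaw y/x [-2.7 -2.5] dy,dx 0.1216 0.0921
radio [ 0.63   -0.1514  0.07  ] yaw y/x [-2.4 -2.5] dy,dx 0.188 0.0935
pad [0.4397 0.0371 0.008 ] yaw y/x [-1.1 -0.2] dy,dx 0.0983 0.1191
key [0.5041 0.3844 0.012 ] yaw y/x [-3.6 -2.5] dy,dx 0.0664 0.0877
yoke [0.5045 0.3855 0.05  ] yaw y/x [-1.4 -2.5] dy,dx 0.0255 0.023
spk [0.3502 0.2855 0.072 ] yaw y/x [-4.3 -4.5] dy,dx 0.1005 0.0491
meter [ 0.3386 -0.3059  0.07  ] yaw y/x [12.1 13.4] dy,dx 0.0676 0.0514
mic base [[ 0.48889956 -0.37470709  0.008     ]] head [[ 0.48747649 -0.37132427  0.13      ]]
[ 0.39662071 -0.01716213  1.19895339]
```

```bash
cat > ov.py <<'E'
from h import *
def box(im,s,off,c,yaw,d,w,z0,z1,col=(0,255,0),cam="top"):
    a=np.radians(yaw);R=np.array([[np.cos(a),-np.sin(a)],[np.sin(a),np.cos(a)]])
    q=np.array([[1,1],[1,-1],[-1,-1],[-1,1]])*[d/2,w/2]@R.T+c[:2]
    for z in(z0,z1):
        p=(proj(cam,np.c_[q,np.full(4,z)])-off+.5)*s-.5
        cv2.polylines(im,[np.round(p*16).astype(np.int32)],True,col,1,cv2.LINE_AA,4)
E
cat > f.py <<'E'
from ov import *
im=np.load("top.npy");im=cv2.convertScaleAbs(im,alpha=1.3,beta=10)
A=(180,95);g=crop(im,*A,190,145)
box(g,4,A,(.6426,.1436),-2.5,.11,.14,0,.06)
box(g,4,A,(.630,-.1514),-2.5,.11,.20,0,.07)
box(g,4,A,(.4445,.0371),-.7,.13,.1,0,.008)
cv2.imwrite("pics/c.png",g)
h=[]
for off,w,L in(((108,160),90,[((.5043,.385),-2.5,.09,.066,0,.012),((.3502,.2855),-4.4,.052,.105,0,.072)]),((315,160),110,[((.3386,-.3059),12.8,.052,.072,0,.07),((.488,-.373),0,.08,.08,0,.016),((.488,-.373),0,.038,.038,.08,.13)])):
    g=crop(im,*off,w,120)
    for b in L: box(g,4,off,*b)
    h.append(g)
cv2.imwrite("pics/d.png",np.hstack(h))
E
python3 f.py
```

```text
(no output)
```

View pics/c.png

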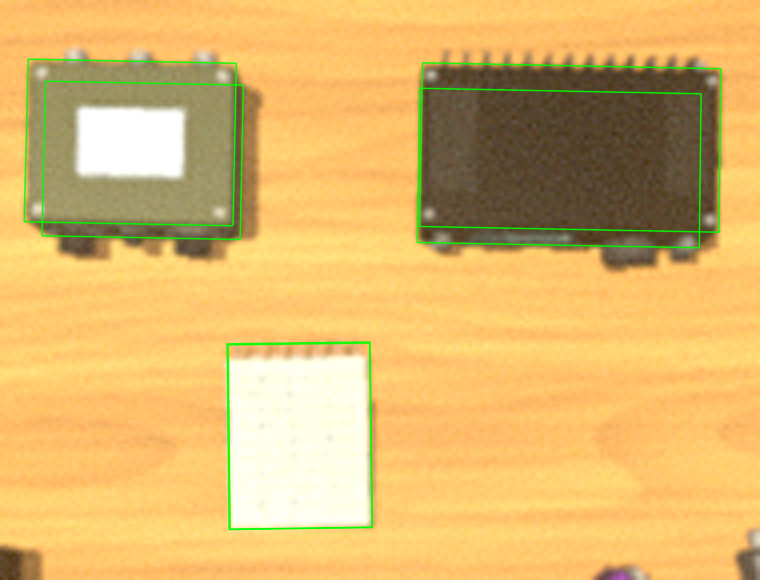

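View pics/d.png

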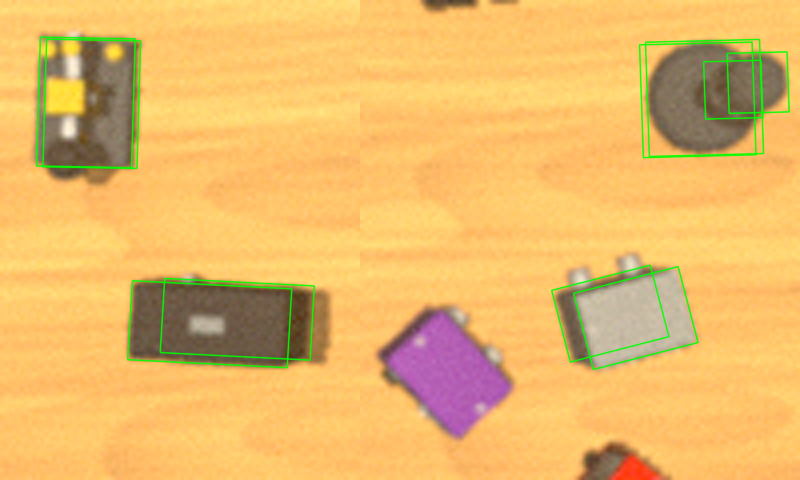

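The wireframes fit all seven parts. The order will be speaker, meter, key, then mic. First I turn the tool to the speaker's heading, then shift above it.

```bash
cat > go.py <<'E'
import sys
from h import *
from scipy.spatial.transform import Rotation as Ro
def go(x,y,z,psi):
    s=manip.sense();p=s["eef_pos"];R=Ro.from_euler("xyz",s["ee_rot"])
    T=Ro.from_euler("xyz",[np.pi,0,np.radians(psi)])
    print("t",round(s["time_s"],2),"pos",p.round(4),"turn(tool,deg)",np.degrees((R.inv()*T).as_rotvec()).round(2),
     "shift after turn cm",(T.inv().apply(np.array([x,y,z])-p)*100).round(2),"F",s["contact_force"].round(2),"w",round(s["width"],4),"g",round(s["grasp_force"],1))
if len(sys.argv)>4: go(*map(float,sys.argv[1:5]))
E
python3 go.py .3502 .2855 .16 85.6
```

```text
t 0.15 pos [0.1934 0.5144 0.2307] turn(tool,deg) [-7.000e-02  4.000e-02  7.378e+01] shift after turn cm [-21.62  17.39   7.07] F [ 0.41 -0.55 -0.36] w 0.0853 g 0.0
```

>>> send_rows(
  increments=[
    {"wz": 8.2},
    {"wz": 8.2},
    {"wz": 8.2},
    {"wz": 8.2},
    {"wz": 8.2},
    {"wz": 8.2},
    {"wz": 8.2},
    {"wz": 8.2},
    {"wz": 8.2},
    {},
  ],
  gripper=100,
)

```text
validation failed for argument at $.in...
```

>>> send_rows(
  increments=[
    {"dx": -2.16, "dy": 1.74, "dz": 0.7},
    {"dx": -2.16, "dy": 1.74, "dz": 0.7},
    {"dx": -2.16, "dy": 1.74, "dz": 0.7},
    {"dx": -2.16, "dy": 1.74, "dz": 0.7},
    {"dx": -2.16, "dy": 1.74, "dz": 0.7},
    {"dx": -2.16, "dy": 1.74, "dz": 0.7},
    {"dx": -2.16, "dy": 1.74, "dz": 0.7},
    {"dx": -2.16, "dy": 1.74, "dz": 0.7},
    {"dx": -2.16, "dy": 1.74, "dz": 0.7},
    {"dx": -2.16, "dy": 1.74, "dz": 0.7},
  ],
)

```text
validation failed for argument at $.in...
```

```bash
python3 go.py .3502 .2855 .03 85.6
```

```text
t 0.15 pos [0.1934 0.5144 0.2307] turn(tool,deg) [-7.000e-02  4.000e-02  7.378e+01] shift after turn cm [-21.62  17.39  20.07] F [ 0.41 -0.55 -0.36] w 0.0853 g 0.0
```

>>> send_rows(
  increments=[
    {"dx": 0, "dy": 0, "dz": 0, "wx": 0, "wy": 0, "wz": 8.2},
    {"dx": 0, "dy": 0, "dz": 0, "wx": 0, "wy": 0, "wz": 8.2},
    {"dx": 0, "dy": 0, "dz": 0, "wx": 0, "wy": 0, "wz": 8.2},
    {"dx": 0, "dy": 0, "dz": 0, "wx": 0, "wy": 0, "wz": 8.2},
    {"dx": 0, "dy": 0, "dz": 0, "wx": 0, "wy": 0, "wz": 8.2},
    {"dx": 0, "dy": 0, "dz": 0, "wx": 0, "wy": 0, "wz": 8.2},
    {"dx": 0, "dy": 0, "dz": 0, "wx": 0, "wy": 0, "wz": 8.2},
    {"dx": 0, "dy": 0, "dz": 0, "wx": 0, "wy": 0, "wz": 8.2},
    {"dx": 0, "dy": 0, "dz": 0, "wx": 0, "wy": 0, "wz": 8.2},
    {"dx": 0, "dy": 0, "dz": 0, "wx": 0, "wy": 0, "wz": 0},
  ],
  gripper=100,
)

```text
time_s: 1.15
eef_pos: [0.1935, 0.5146, 0.231]
ee_rot: [-3.141, 0.001, 1.494]
contact_force: [-0.2, -0.4, 0.6]
width: 0.0854
grasp_force: 0.0
```

>>> send_rows(
  increments=[
    {"dx": -2.4, "dy": 1.93, "dz": 0.8, "wx": 0, "wy": 0, "wz": 0},
    {"dx": -2.4, "dy": 1.93, "dz": 0.8, "wx": 0, "wy": 0, "wz": 0},
    {"dx": -2.4, "dy": 1.93, "dz": 0.8, "wx": 0, "wy": 0, "wz": 0},
    {"dx": -2.4, "dy": 1.93, "dz": 0.8, "wx": 0, "wy": 0, "wz": 0},
    {"dx": -2.4, "dy": 1.93, "dz": 0.8, "wx": 0, "wy": 0, "wz": 0},
    {"dx": -2.4, "dy": 1.93, "dz": 0.8, "wx": 0, "wy": 0, "wz": 0},
    {"dx": -2.4, "dy": 1.93, "dz": 0.8, "wx": 0, "wy": 0, "wz": 0},
    {"dx": -2.4, "dy": 1.93, "dz": 0.8, "wx": 0, "wy": 0, "wz": 0},
    {"dx": -2.4, "dy": 1.93, "dz": 0.8, "wx": 0, "wy": 0, "wz": 0},
    {"dx": 0, "dy": 0, "dz": 0, "wx": 0, "wy": 0, "wz": 0},
  ],
)

```text
time_s: 2.15
eef_pos: [0.3511, 0.2835, 0.1584]
ee_rot: [-3.141, 0.002, 1.492]
contact_force: [-0.7, 0.1, 0.2]
width: 0.0852
grasp_force: 0.0
```

```bash
python3 go.py .3502 .2855 .03 85.6
```

```text
t 2.15 pos [0.3511 0.2835 0.1584] turn(tool,deg) [-0.05  0.1  -0.11] shift after turn cm [ 0.19 -0.11 12.84] F [-0.74  0.06  0.22] w 0.0852 g 0.0
```

>>> send_rows(
  increments=[
    {"dx": 0.2, "dy": -0.1, "dz": 1.6, "wx": 0, "wy": 0, "wz": 0},
    {"dx": 0, "dy": 0, "dz": 1.6, "wx": 0, "wy": 0, "wz": 0},
    {"dx": 0, "dy": 0, "dz": 1.6, "wx": 0, "wy": 0, "wz": 0},
    {"dx": 0, "dy": 0, "dz": 1.6, "wx": 0, "wy": 0, "wz": 0},
    {"dx": 0, "dy": 0, "dz": 1.6, "wx": 0, "wy": 0, "wz": 0},
    {"dx": 0, "dy": 0, "dz": 1.6, "wx": 0, "wy": 0, "wz": 0},
    {"dx": 0, "dy": 0, "dz": 1.6, "wx": 0, "wy": 0, "wz": 0},
    {"dx": 0, "dy": 0, "dz": 1.6, "wx": 0, "wy": 0, "wz": 0},
    {"dx": 0, "dy": 0, "dz": 0, "wx": 0, "wy": 0, "wz": 0},
    {"dx": 0, "dy": 0, "dz": 0, "wx": 0, "wy": 0, "wz": 0},
  ],
)

```text
time_s: 3.15
eef_pos: [0.349, 0.2885, 0.0314]
ee_rot: [-3.141, 0.0, 1.496]
contact_force: [0.3, 0.2, 0.5]
width: 0.085
grasp_force: 0.0
```

>>> send_rows(
  increments=[
    {"dx": 0, "dy": 0, "dz": 0, "wx": 0, "wy": 0, "wz": 0},
    {"dx": 0, "dy": 0, "dz": 0, "wx": 0, "wy": 0, "wz": 0},
    {"dx": 0, "dy": 0, "dz": 0, "wx": 0, "wy": 0, "wz": 0},
    {"dx": 0, "dy": 0, "dz": 0, "wx": 0, "wy": 0, "wz": 0},
    {"dx": 0, "dy": 0, "dz": 0, "wx": 0, "wy": 0, "wz": 0},
    {"dx": 0, "dy": 0, "dz": 0, "wx": 0, "wy": 0, "wz": 0},
    {"dx": 0, "dy": 0, "dz": 0, "wx": 0, "wy": 0, "wz": 0},
    {"dx": 0, "dy": 0, "dz": 0, "wx": 0, "wy": 0, "wz": 0},
    {"dx": 0, "dy": 0, "dz": 0, "wx": 0, "wy": 0, "wz": 0},
    {"dx": 0, "dy": 0, "dz": 0, "wx": 0, "wy": 0, "wz": 0},
  ],
  gripper=0,
  newtons=40,
)

```text
time_s: 4.15
eef_pos: [0.3504, 0.2887, 0.0323]
ee_rot: [3.14, -0.001, 1.494]
contact_force: [0.3, -0.9, 6.2]
width: 0.0517
grasp_force: 42.2
```

```bash
python3 go.py .630 -.1514 .20 87.5
```

```text
t 4.15 pos [0.3504 0.2887 0.0323] turn(tool,deg) [ 0.11 -0.07 -1.9 ] shift after turn cm [-42.75  29.86 -16.77] F [ 0.32 -0.89  6.2 ] w 0.0517 g 42.2
```

>>> send_rows(
  increments=[
    {"dx": 0, "dy": 0, "dz": -0.5, "wx": 0, "wy": 0, "wz": -1},
    {"dx": 0, "dy": 0, "dz": -1.5, "wx": 0, "wy": 0, "wz": -0.9},
    {"dx": 0, "dy": 0, "dz": -2, "wx": 0, "wy": 0, "wz": 0},
    {"dx": 0, "dy": 0, "dz": -2.5, "wx": 0, "wy": 0, "wz": 0},
    {"dx": -1, "dy": 0.7, "dz": -2.5, "wx": 0, "wy": 0, "wz": 0},
    {"dx": -2, "dy": 1.4, "dz": -2.5, "wx": 0, "wy": 0, "wz": 0},
    {"dx": -2.7, "dy": 1.9, "dz": -2.5, "wx": 0, "wy": 0, "wz": 0},
    {"dx": -2.7, "dy": 1.9, "dz": -2, "wx": 0, "wy": 0, "wz": 0},
    {"dx": -2.7, "dy": 1.9, "dz": -1, "wx": 0, "wy": 0, "wz": 0},
    {"dx": -2.7, "dy": 1.9, "dz": 0, "wx": 0, "wy": 0, "wz": 0},
  ],
)

```text
time_s: 5.15
eef_pos: [0.4411, 0.145, 0.2029]
ee_rot: [3.14, -0.001, 1.528]
contact_force: [0.1, 0.2, -3.5]
width: 0.0514
grasp_force: 42.7
```

>>> send_rows(
  increments=[
    {"dx": -3.2, "dy": 2.2, "dz": 0, "wx": 0, "wy": 0, "wz": 0},
    {"dx": -3.2, "dy": 2.2, "dz": 0, "wx": 0, "wy": 0, "wz": 0},
    {"dx": -3.2, "dy": 2.2, "dz": 0, "wx": 0, "wy": 0, "wz": 0},
    {"dx": -3.2, "dy": 2.2, "dz": 0, "wx": 0, "wy": 0, "wz": 0},
    {"dx": -3.2, "dy": 2.2, "dz": 0, "wx": 0, "wy": 0, "wz": 0},
    {"dx": -3.2, "dy": 2.2, "dz": 0, "wx": 0, "wy": 0, "wz": 0},
    {"dx": -3.2, "dy": 2.2, "dz": 0, "wx": 0, "wy": 0, "wz": 0},
    {"dx": -2.4, "dy": 1.9, "dz": 0, "wx": 0, "wy": 0, "wz": 0},
    {"dx": -1.4, "dy": 1, "dz": 0, "wx": 0, "wy": 0, "wz": 0},
    {"dx": 0, "dy": 0, "dz": 0, "wx": 0, "wy": 0, "wz": 0},
  ],
)

```text
time_s: 6.15
eef_pos: [0.6118, -0.1259, 0.2003]
ee_rot: [-3.14, 0.0, 1.525]
contact_force: [0.1, -0.1, -3.2]
width: 0.0517
grasp_force: 42.8
```

>>> send_rows(
  increments=[
    {"dx": 0, "dy": 0, "dz": 0, "wx": 0, "wy": 0, "wz": 0},
    {"dx": 0, "dy": 0, "dz": 0, "wx": 0, "wy": 0, "wz": 0},
    {"dx": 0, "dy": 0, "dz": 0, "wx": 0, "wy": 0, "wz": 0},
    {"dx": 0, "dy": 0, "dz": 0, "wx": 0, "wy": 0, "wz": 0},
    {"dx": 0, "dy": 0, "dz": 0, "wx": 0, "wy": 0, "wz": 0},
    {"dx": 0, "dy": 0, "dz": 0, "wx": 0, "wy": 0, "wz": 0},
    {"dx": 0, "dy": 0, "dz": 0, "wx": 0, "wy": 0, "wz": 0},
    {"dx": 0, "dy": 0, "dz": 0, "wx": 0, "wy": 0, "wz": 0},
    {"dx": 0, "dy": 0, "dz": 0, "wx": 0, "wy": 0, "wz": 0},
    {"dx": 0, "dy": 0, "dz": 0, "wx": 0, "wy": 0, "wz": 0},
  ],
)

```text
time_s: 7.15
eef_pos: [0.6115, -0.1238, 0.2013]
ee_rot: [-3.142, -0.0, 1.527]
contact_force: [-0.5, -0.3, -2.6]
width: 0.0515
grasp_force: 42.8
```

```bash
python3 go.py .630 -.1514 .1023 87.5
python3 - <<'E'
from ov import *
im=optics.camera("top")
s=manip.sense();p=s["eef_pos"];yaw=np.degrees(s["ee_rot"][2])-90
A=(225,50);g=cv2.convertScaleAbs(crop(im,*A,190,145),alpha=1.4,beta=10)
zb=p[2]-.0323
for dy,c in((0,(0,255,0)),(-.0032,(0,0,255))): box(g,4,A,(p[0],p[1]+dy),yaw,.052,.105,zb,zb+.072,c)
cv2.imwrite("pics/e.png",g)
E
```

```text
t 7.15 pos [ 0.6115 -0.1238  0.2013] turn(tool,deg) [-0.   -0.   -0.02] shift after turn cm [-2.68  1.97  9.9 ] F [-0.52 -0.29 -2.63] w 0.0515 g 42.8
```

View pics/e.png

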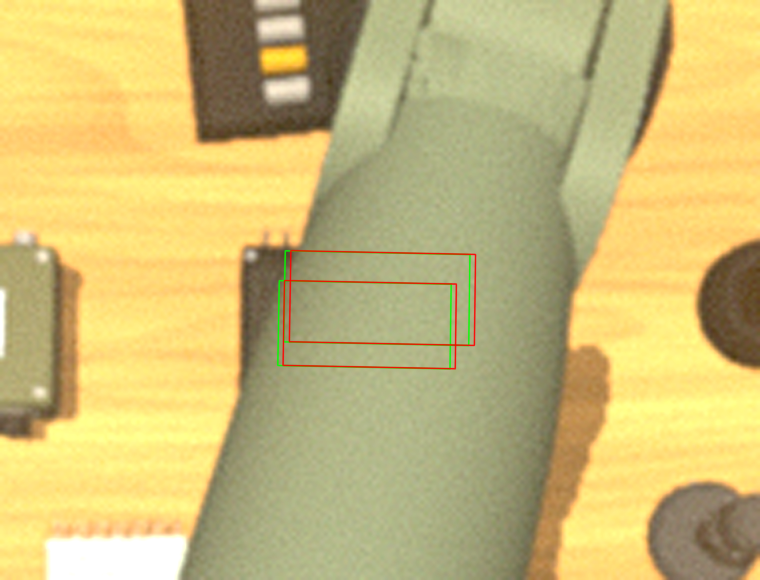

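>>> send_rows(
  increments=[
    {"dx": -0.8, "dy": 0.66, "dz": 0, "wx": 0, "wy": 0, "wz": 0},
    {"dx": -0.8, "dy": 0.65, "dz": 0, "wx": 0, "wy": 0, "wz": 0},
    {"dx": -0.76, "dy": 0.65, "dz": 0, "wx": 0, "wy": 0, "wz": 0},
    {"dx": 0, "dy": 0, "dz": 1.5, "wx": 0, "wy": 0, "wz": 0},
    {"dx": 0, "dy": 0, "dz": 1.5, "wx": 0, "wy": 0, "wz": 0},
    {"dx": 0, "dy": 0, "dz": 1.5, "wx": 0, "wy": 0, "wz": 0},
    {"dx": 0, "dy": 0, "dz": 1.5, "wx": 0, "wy": 0, "wz": 0},
    {"dx": 0, "dy": 0, "dz": 1.5, "wx": 0, "wy": 0, "wz": 0},
    {"dx": 0, "dy": 0, "dz": 0.8, "wx": 0, "wy": 0, "wz": 0},
    {"dx": 0, "dy": 0, "dz": 0, "wx": 0, "wy": 0, "wz": 0},
  ],
)

```text
time_s: 8.2
eef_pos: [0.6295, -0.1484, 0.1168]
ee_rot: [-3.139, -0.001, 1.526]
contact_force: [-0.6, 1.0, -4.0]
width: 0.0515
grasp_force: 42.9
```

```bash
python3 go.py .6301 -.1482 .1023 87.5
python3 - <<'E'
from ov import *
im=optics.camera("side")
s=manip.sense();p=s["eef_pos"];yaw=np.degrees(s["ee_rot"][2])-90
A=(310,150);g=cv2.convertScaleAbs(crop(im,*A,150,120,5),alpha=1.8,beta=20)
zb=p[2]-.0323
box(g,5,A,(p[0],p[1]-.0032),yaw,.052,.105,zb,zb+.072,(0,0,255),"side")
box(g,5,A,(.630,-.1514),-2.5,.11,.2,0,.07,(0,255,0),"side")
cv2.imwrite("pics/f.png",g)
E
```

```text
t 8.2 pos [ 0.6295 -0.1484  0.1168] turn(tool,deg) [-0.14 -0.04 -0.05] shift after turn cm [0.03 0.06 1.45] F [-0.6   0.96 -3.97] w 0.0515 g 42.9
```

View pics/f.png

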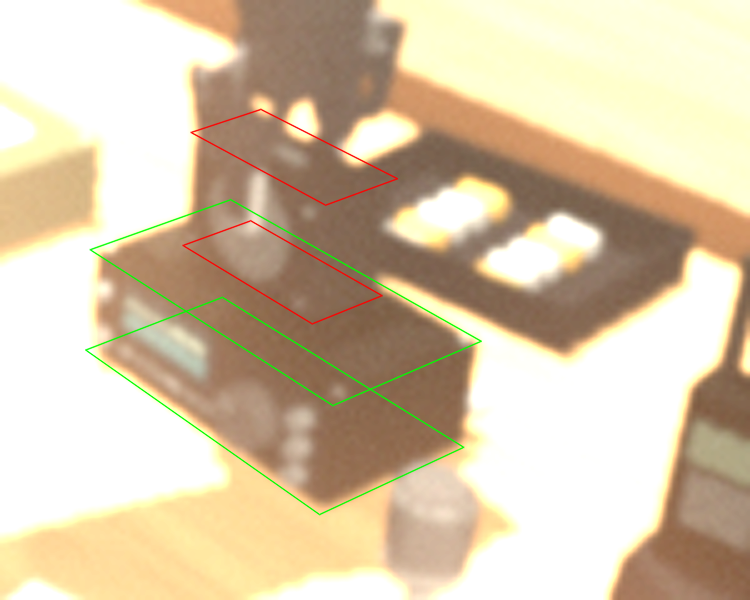

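>>> send_rows(
  increments=[
    {"dx": 0.03, "dy": 0.06, "dz": 0.3, "wx": 0, "wy": 0, "wz": 0},
    {"dx": 0, "dy": 0, "dz": 0.3, "wx": 0, "wy": 0, "wz": 0},
    {"dx": 0, "dy": 0, "dz": 0.2, "wx": 0, "wy": 0, "wz": 0},
    {"dx": 0, "dy": 0, "dz": 0.2, "wx": 0, "wy": 0, "wz": 0},
    {"dx": 0, "dy": 0, "dz": 0.1, "wx": 0, "wy": 0, "wz": 0},
    {"dx": 0, "dy": 0, "dz": 0.1, "wx": 0, "wy": 0, "wz": 0},
    {"dx": 0, "dy": 0, "dz": 0, "wx": 0, "wy": 0, "wz": 0},
    {"dx": 0, "dy": 0, "dz": 0, "wx": 0, "wy": 0, "wz": 0},
    {"dx": 0, "dy": 0, "dz": 0, "wx": 0, "wy": 0, "wz": 0},
    {"dx": 0, "dy": 0, "dz": 0, "wx": 0, "wy": 0, "wz": 0},
  ],
)

```text
time_s: 9.25
eef_pos: [0.6307, -0.1479, 0.1064]
ee_rot: [3.141, 0.0, 1.527]
contact_force: [-0.3, 0.9, -3.3]
width: 0.0516
grasp_force: 42.9
```

>>> send_rows(
  increments=[
    {"dx": 0, "dy": 0, "dz": 0.1, "wx": 0, "wy": 0, "wz": 0},
    {"dx": 0, "dy": 0, "dz": 0.1, "wx": 0, "wy": 0, "wz": 0},
    {"dx": 0, "dy": 0, "dz": 0.1, "wx": 0, "wy": 0, "wz": 0},
    {"dx": 0, "dy": 0, "dz": 0, "wx": 0, "wy": 0, "wz": 0},
    {"dx": 0, "dy": 0, "dz": 0, "wx": 0, "wy": 0, "wz": 0},
    {"dx": 0, "dy": 0, "dz": 0, "wx": 0, "wy": 0, "wz": 0},
    {"dx": 0, "dy": 0, "dz": 0, "wx": 0, "wy": 0, "wz": 0},
    {"dx": 0, "dy": 0, "dz": 0, "wx": 0, "wy": 0, "wz": 0},
    {"dx": 0, "dy": 0, "dz": 0, "wx": 0, "wy": 0, "wz": 0},
    {"dx": 0, "dy": 0, "dz": 0, "wx": 0, "wy": 0, "wz": 0},
  ],
)

```text
time_s: 10.25
eef_pos: [0.6307, -0.1479, 0.1033]
ee_rot: [-3.142, 0.0, 1.527]
contact_force: [0.5, -0.1, -2.7]
width: 0.0514
grasp_force: 42.9
```

>>> send_rows(
  increments=[
    {"dx": 0, "dy": 0, "dz": 0.1, "wx": 0, "wy": 0, "wz": 0},
    {"dx": 0, "dy": 0, "dz": 0.05, "wx": 0, "wy": 0, "wz": 0},
    {"dx": 0, "dy": 0, "dz": 0, "wx": 0, "wy": 0, "wz": 0},
    {"dx": 0, "dy": 0, "dz": 0, "wx": 0, "wy": 0, "wz": 0},
    {"dx": 0, "dy": 0, "dz": 0, "wx": 0, "wy": 0, "wz": 0},
    {"dx": 0, "dy": 0, "dz": 0, "wx": 0, "wy": 0, "wz": 0},
    {"dx": 0, "dy": 0, "dz": 0, "wx": 0, "wy": 0, "wz": 0},
    {"dx": 0, "dy": 0, "dz": 0, "wx": 0, "wy": 0, "wz": 0},
    {"dx": 0, "dy": 0, "dz": 0, "wx": 0, "wy": 0, "wz": 0},
    {"dx": 0, "dy": 0, "dz": 0, "wx": 0, "wy": 0, "wz": 0},
  ],
)

```text
time_s: 11.25
eef_pos: [0.6308, -0.148, 0.1023]
ee_rot: [3.141, 0.0, 1.527]
contact_force: [-3.0, -0.3, 5.8]
width: 0.0516
grasp_force: 43.6
```

Contact at the expected height, so I release and rise.

>>> send_rows(
  increments=[
    {"dx": 0, "dy": 0, "dz": 0, "wx": 0, "wy": 0, "wz": 0},
    {"dx": 0, "dy": 0, "dz": 0, "wx": 0, "wy": 0, "wz": 0},
    {"dx": 0, "dy": 0, "dz": 0, "wx": 0, "wy": 0, "wz": 0},
    {"dx": 0, "dy": 0, "dz": 0, "wx": 0, "wy": 0, "wz": 0},
    {"dx": 0, "dy": 0, "dz": 0, "wx": 0, "wy": 0, "wz": 0},
    {"dx": 0, "dy": 0, "dz": 0, "wx": 0, "wy": 0, "wz": 0},
    {"dx": 0, "dy": 0, "dz": 0, "wx": 0, "wy": 0, "wz": 0},
    {"dx": 0, "dy": 0, "dz": -1, "wx": 0, "wy": 0, "wz": 0},
    {"dx": 0, "dy": 0, "dz": -2, "wx": 0, "wy": 0, "wz": 0},
    {"dx": 0, "dy": 0, "dz": -2, "wx": 0, "wy": 0, "wz": 0},
  ],
  gripper=100,
)

```text
time_s: 12.25
eef_pos: [0.6305, -0.1479, 0.1527]
ee_rot: [-3.141, -0.0, 1.527]
contact_force: [-0.3, 0.6, -0.1]
width: 0.0855
grasp_force: 0.0
```

>>> send_rows(
  increments=[
    {"dx": 0, "dy": 0, "dz": -2.5, "wx": 0, "wy": 0, "wz": 0},
    {"dx": 0, "dy": 0, "dz": -2.5, "wx": 0, "wy": 0, "wz": 0},
    {"dx": 0, "dy": 0, "dz": 0, "wx": 0, "wy": 0, "wz": -5},
    {"dx": 0, "dy": 0, "dz": 0, "wx": 0, "wy": 0, "wz": -5},
    {"dx": 0, "dy": 0, "dz": 0, "wx": 0, "wy": 0, "wz": -5.3},
    {"dx": 0, "dy": 0, "dz": 0, "wx": 0, "wy": 0, "wz": 0},
    {"dx": 0, "dy": 0, "dz": 0, "wx": 0, "wy": 0, "wz": 0},
    {"dx": 0, "dy": 0, "dz": 0, "wx": 0, "wy": 0, "wz": 0},
    {"dx": 0, "dy": 0, "dz": 0, "wx": 0, "wy": 0, "wz": 0},
    {"dx": 0, "dy": 0, "dz": 0, "wx": 0, "wy": 0, "wz": 0},
  ],
)

```text
time_s: 13.25
eef_pos: [0.6307, -0.1479, 0.2018]
ee_rot: [-3.141, -0.0, 1.794]
contact_force: [0.1, -0.2, 0.3]
width: 0.0854
grasp_force: 0.0
```

```bash
python3 go.py .3386 -.3059 .16 102.8
```

```text
t 13.25 pos [ 0.6307 -0.1479  0.2018] turn(tool,deg) [-0.01 -0.   -0.04] shift after turn cm [ -8.94 -31.98   4.18] F [ 0.15 -0.22  0.25] w 0.0854 g 0.0
```

>>> send_rows(
  increments=[
    {"dx": -1, "dy": -3.55, "dz": 0.4, "wx": 0, "wy": 0, "wz": 0},
    {"dx": -1, "dy": -3.55, "dz": 0.5, "wx": 0, "wy": 0, "wz": 0},
    {"dx": -1, "dy": -3.55, "dz": 0.5, "wx": 0, "wy": 0, "wz": 0},
    {"dx": -1, "dy": -3.55, "dz": 0.5, "wx": 0, "wy": 0, "wz": 0},
    {"dx": -1, "dy": -3.55, "dz": 0.5, "wx": 0, "wy": 0, "wz": 0},
    {"dx": -1, "dy": -3.55, "dz": 0.5, "wx": 0, "wy": 0, "wz": 0},
    {"dx": -1, "dy": -3.55, "dz": 0.5, "wx": 0, "wy": 0, "wz": 0},
    {"dx": -1, "dy": -3.55, "dz": 0.5, "wx": 0, "wy": 0, "wz": 0},
    {"dx": -0.94, "dy": -3.58, "dz": 0.3, "wx": 0, "wy": 0, "wz": 0},
    {"dx": 0, "dy": 0, "dz": 0, "wx": 0, "wy": 0, "wz": 0},
  ],
)

```text
time_s: 14.25
eef_pos: [0.3354, -0.3069, 0.1595]
ee_rot: [-3.14, -0.001, 1.788]
contact_force: [-0.4, 0.0, -0.8]
width: 0.0855
grasp_force: 0.0
```

>>> send_rows(
  increments=[
    {"dx": 0, "dy": 0, "dz": 0, "wx": 0, "wy": 0, "wz": 0},
    {"dx": 0, "dy": 0, "dz": 0, "wx": 0, "wy": 0, "wz": 0},
    {"dx": 0, "dy": 0, "dz": 0, "wx": 0, "wy": 0, "wz": 0},
    {"dx": 0, "dy": 0, "dz": 0, "wx": 0, "wy": 0, "wz": 0},
    {"dx": 0, "dy": 0, "dz": 0, "wx": 0, "wy": 0, "wz": 0},
    {"dx": 0, "dy": 0, "dz": 0, "wx": 0, "wy": 0, "wz": 0},
    {"dx": 0, "dy": 0, "dz": 0, "wx": 0, "wy": 0, "wz": 0},
    {"dx": 0, "dy": 0, "dz": 0, "wx": 0, "wy": 0, "wz": 0},
    {"dx": 0, "dy": 0, "dz": 0, "wx": 0, "wy": 0, "wz": 0},
    {"dx": 0, "dy": 0, "dz": 0, "wx": 0, "wy": 0, "wz": 0},
  ],
)

```text
time_s: 15.25
eef_pos: [0.3386, -0.3059, 0.1598]
ee_rot: [-3.142, -0.0, 1.794]
contact_force: [0.1, -0.8, -0.1]
width: 0.0853
grasp_force: 0.0
```

```bash
python3 go.py .3386 -.3059 .036 102.8;  python3 - <<'E'
from ov import *
im=optics.camera("top");np.save("top2.npy",im)
A=(260,90);g=cv2.convertScaleAbs(crop(im,*A,130,145),alpha=1.5,beta=20)
box(g,4,A,(.630,-.1514),-2.5,.052,.105,.07,.142,(0,0,255))
box(g,4,A,(.630,-.1514),-2.5,.11,.2,0,.07,(0,255,0))
cv2.imwrite("pics/g.png",g)
E
```

```text
t 15.25 pos [ 0.3386 -0.3059  0.1598] turn(tool,deg) [-0.   -0.   -0.02] shift after turn cm [-0.    0.   12.38] F [ 0.08 -0.78 -0.05] w 0.0853 g 0.0
```

View pics/g.png

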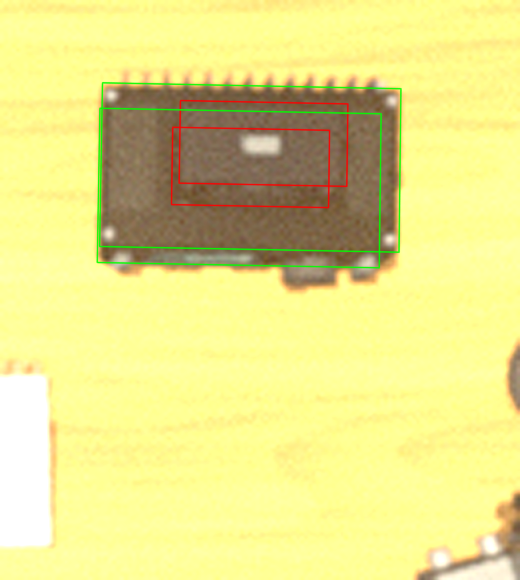

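The speaker lies on its target within about 1 mm. Next, the meter: descend and grip.

>>> send_rows(
  increments=[
    {"dx": 0, "dy": 0, "dz": 1, "wx": 0, "wy": 0, "wz": 0},
    {"dx": 0, "dy": 0, "dz": 1.6, "wx": 0, "wy": 0, "wz": 0},
    {"dx": 0, "dy": 0, "dz": 1.6, "wx": 0, "wy": 0, "wz": 0},
    {"dx": 0, "dy": 0, "dz": 1.6, "wx": 0, "wy": 0, "wz": 0},
    {"dx": 0, "dy": 0, "dz": 1.6, "wx": 0, "wy": 0, "wz": 0},
    {"dx": 0, "dy": 0, "dz": 1.6, "wx": 0, "wy": 0, "wz": 0},
    {"dx": 0, "dy": 0, "dz": 1.6, "wx": 0, "wy": 0, "wz": 0},
    {"dx": 0, "dy": 0, "dz": 1.2, "wx": 0, "wy": 0, "wz": 0},
    {"dx": 0, "dy": 0, "dz": 0.6, "wx": 0, "wy": 0, "wz": 0},
    {"dx": 0, "dy": 0, "dz": 0, "wx": 0, "wy": 0, "wz": 0},
  ],
)

```text
time_s: 16.3
eef_pos: [0.338, -0.3051, 0.0348]
ee_rot: [-3.141, -0.002, 1.794]
contact_force: [-0.8, -0.9, 0.8]
width: 0.0852
grasp_force: 0.0
```

>>> send_rows(
  increments=[
    {"dx": 0, "dy": 0, "dz": 0, "wx": 0, "wy": 0, "wz": 0},
    {"dx": 0, "dy": 0, "dz": 0, "wx": 0, "wy": 0, "wz": 0},
    {"dx": 0, "dy": 0, "dz": 0, "wx": 0, "wy": 0, "wz": 0},
    {"dx": 0, "dy": 0, "dz": 0, "wx": 0, "wy": 0, "wz": 0},
    {"dx": 0, "dy": 0, "dz": 0, "wx": 0, "wy": 0, "wz": 0},
    {"dx": 0, "dy": 0, "dz": 0, "wx": 0, "wy": 0, "wz": 0},
    {"dx": 0, "dy": 0, "dz": 0, "wx": 0, "wy": 0, "wz": 0},
    {"dx": 0, "dy": 0, "dz": 0, "wx": 0, "wy": 0, "wz": 0},
    {"dx": 0, "dy": 0, "dz": 0, "wx": 0, "wy": 0, "wz": 0},
    {"dx": 0, "dy": 0, "dz": 0, "wx": 0, "wy": 0, "wz": 0},
  ],
  gripper=0,
  newtons=40,
)

```text
time_s: 17.3
eef_pos: [0.3392, -0.3064, 0.0365]
ee_rot: [3.141, 0.001, 1.794]
contact_force: [0.3, 1.2, 6.6]
width: 0.0514
grasp_force: 42.6
```

```bash
python3 go.py .608 .0124 .2 87.5
```

```text
t 17.3 pos [ 0.3392 -0.3064  0.0365] turn(tool,deg) [ 0.06  0.08 15.29] shift after turn cm [ 33.03  25.47 -16.35] F [0.28 1.17 6.59] w 0.0514 g 42.6
```

>>> send_rows(
  increments=[
    {"dx": 0, "dy": 0, "dz": -0.5, "wx": 0, "wy": 0, "wz": 0},
    {"dx": 0, "dy": 0, "dz": -1.5, "wx": 0, "wy": 0, "wz": 0},
    {"dx": 0, "dy": 0, "dz": -2, "wx": 0, "wy": 0, "wz": 0},
    {"dx": 0, "dy": 0, "dz": -2.5, "wx": 0, "wy": 0, "wz": 0},
    {"dx": 0, "dy": 0, "dz": -2.5, "wx": 0, "wy": 0, "wz": 3},
    {"dx": 0, "dy": 0, "dz": -2.5, "wx": 0, "wy": 0, "wz": 4},
    {"dx": 0, "dy": 0, "dz": -2.5, "wx": 0, "wy": 0, "wz": 4},
    {"dx": 0, "dy": 0, "dz": -1.5, "wx": 0, "wy": 0, "wz": 4.3},
    {"dx": 0, "dy": 0, "dz": -0.8, "wx": 0, "wy": 0, "wz": 0},
    {"dx": 1.2, "dy": 1, "dz": 0, "wx": 0, "wy": 0, "wz": 0},
  ],
)

```text
time_s: 18.3
eef_pos: [0.3488, -0.2954, 0.1996]
ee_rot: [3.141, 0.002, 1.526]
contact_force: [-0.3, -0.7, -1.3]
width: 0.0513
grasp_force: 42.5
```

>>> send_rows(
  increments=[
    {"dx": 2.5, "dy": 1.9, "dz": 0, "wx": 0, "wy": 0, "wz": 0},
    {"dx": 3.5, "dy": 2.7, "dz": 0, "wx": 0, "wy": 0, "wz": 0},
    {"dx": 3.5, "dy": 2.7, "dz": 0, "wx": 0, "wy": 0, "wz": 0},
    {"dx": 3.5, "dy": 2.7, "dz": 0, "wx": 0, "wy": 0, "wz": 0},
    {"dx": 3.5, "dy": 2.7, "dz": 0, "wx": 0, "wy": 0, "wz": 0},
    {"dx": 3.5, "dy": 2.7, "dz": 0, "wx": 0, "wy": 0, "wz": 0},
    {"dx": 3.5, "dy": 2.7, "dz": 0, "wx": 0, "wy": 0, "wz": 0},
    {"dx": 3.5, "dy": 2.7, "dz": 0, "wx": 0, "wy": 0, "wz": 0},
    {"dx": 3, "dy": 2.2, "dz": 0, "wx": 0, "wy": 0, "wz": 0},
    {"dx": 1.8, "dy": 1.4, "dz": 0, "wx": 0, "wy": 0, "wz": 0},
  ],
)

```text
time_s: 19.3
eef_pos: [0.6074, 0.0153, 0.1974]
ee_rot: [-3.14, -0.001, 1.531]
contact_force: [-0.0, -1.0, -2.3]
width: 0.0512
grasp_force: 42.5
```

>>> send_rows(
  increments=[
    {"dx": 0, "dy": 0, "dz": 0, "wx": 0, "wy": 0, "wz": 0},
    {"dx": 0, "dy": 0, "dz": 0, "wx": 0, "wy": 0, "wz": 0},
    {"dx": 0, "dy": 0, "dz": 0, "wx": 0, "wy": 0, "wz": 0},
    {"dx": 0, "dy": 0, "dz": 0, "wx": 0, "wy": 0, "wz": 0},
    {"dx": 0, "dy": 0, "dz": 0, "wx": 0, "wy": 0, "wz": 0},
    {"dx": 0, "dy": 0, "dz": 0, "wx": 0, "wy": 0, "wz": 0},
    {"dx": 0, "dy": 0, "dz": 0, "wx": 0, "wy": 0, "wz": 0},
    {"dx": 0, "dy": 0, "dz": 0, "wx": 0, "wy": 0, "wz": 0},
    {"dx": 0, "dy": 0, "dz": 0, "wx": 0, "wy": 0, "wz": 0},
    {"dx": 0, "dy": 0, "dz": 0, "wx": 0, "wy": 0, "wz": 0},
  ],
)

```text
time_s: 20.3
eef_pos: [0.6068, 0.0127, 0.1988]
ee_rot: [-3.142, 0.0, 1.527]
contact_force: [-0.8, -0.4, -2.3]
width: 0.0517
grasp_force: 42.6
```

```bash
python3 go.py .608 .0124 .0365 87.5
```

```text
t 20.3 pos [0.6068 0.0127 0.1988] turn(tool,deg) [-0.    0.   -0.01] shift after turn cm [-0.02  0.12 16.23] F [-0.83 -0.43 -2.32] w 0.0517 g 42.6
```

>>> send_rows(
  increments=[
    {"dx": 0, "dy": 0.12, "dz": 1, "wx": 0, "wy": 0, "wz": 0},
    {"dx": 0, "dy": 0, "dz": 2, "wx": 0, "wy": 0, "wz": 0},
    {"dx": 0, "dy": 0, "dz": 2.5, "wx": 0, "wy": 0, "wz": 0},
    {"dx": 0, "dy": 0, "dz": 2.5, "wx": 0, "wy": 0, "wz": 0},
    {"dx": 0, "dy": 0, "dz": 2.5, "wx": 0, "wy": 0, "wz": 0},
    {"dx": 0, "dy": 0, "dz": 2, "wx": 0, "wy": 0, "wz": 0},
    {"dx": 0, "dy": 0, "dz": 1.5, "wx": 0, "wy": 0, "wz": 0},
    {"dx": 0, "dy": 0, "dz": 1, "wx": 0, "wy": 0, "wz": 0},
    {"dx": 0, "dy": 0, "dz": 0.5, "wx": 0, "wy": 0, "wz": 0},
    {"dx": 0, "dy": 0, "dz": 0.2, "wx": 0, "wy": 0, "wz": 0},
  ],
)

```text
time_s: 21.3
eef_pos: [0.608, 0.0126, 0.0413]
ee_rot: [-3.141, -0.0, 1.527]
contact_force: [-0.3, 0.6, -2.2]
width: 0.0513
grasp_force: 42.6
```

>>> send_rows(
  increments=[
    {"dx": 0, "dy": 0, "dz": 0.1, "wx": 0, "wy": 0, "wz": 0},
    {"dx": 0, "dy": 0, "dz": 0, "wx": 0, "wy": 0, "wz": 0},
    {"dx": 0, "dy": 0, "dz": 0, "wx": 0, "wy": 0, "wz": 0},
    {"dx": 0, "dy": 0, "dz": 0, "wx": 0, "wy": 0, "wz": 0},
    {"dx": 0, "dy": 0, "dz": 0, "wx": 0, "wy": 0, "wz": 0},
    {"dx": 0, "dy": 0, "dz": 0, "wx": 0, "wy": 0, "wz": 0},
    {"dx": 0, "dy": 0, "dz": 0, "wx": 0, "wy": 0, "wz": 0},
    {"dx": 0, "dy": 0, "dz": 0, "wx": 0, "wy": 0, "wz": 0},
    {"dx": 0, "dy": 0, "dz": 0, "wx": 0, "wy": 0, "wz": 0},
    {"dx": 0, "dy": 0, "dz": 0, "wx": 0, "wy": 0, "wz": 0},
  ],
)

```text
time_s: 22.3
eef_pos: [0.6081, 0.0126, 0.0408]
ee_rot: [3.142, 0.0, 1.527]
contact_force: [0.8, 0.3, -1.4]
width: 0.0515
grasp_force: 42.6
```

```bash
python3 go.py .608 .0124 .0365 87.5
```

```text
t 22.3 pos [0.6081 0.0126 0.0408] turn(tool,deg) [ 0.    0.   -0.01] shift after turn cm [-0.02 -0.    0.43] F [ 0.77  0.27 -1.43] w 0.0515 g 42.6
```

>>> send_rows(
  increments=[
    {"dx": 0, "dy": 0, "dz": 0.1, "wx": 0, "wy": 0, "wz": 0},
    {"dx": 0, "dy": 0, "dz": 0.1, "wx": 0, "wy": 0, "wz": 0},
    {"dx": 0, "dy": 0, "dz": 0.1, "wx": 0, "wy": 0, "wz": 0},
    {"dx": 0, "dy": 0, "dz": 0.1, "wx": 0, "wy": 0, "wz": 0},
    {"dx": 0, "dy": 0, "dz": 0, "wx": 0, "wy": 0, "wz": 0},
    {"dx": 0, "dy": 0, "dz": 0, "wx": 0, "wy": 0, "wz": 0},
    {"dx": 0, "dy": 0, "dz": 0, "wx": 0, "wy": 0, "wz": 0},
    {"dx": 0, "dy": 0, "dz": 0, "wx": 0, "wy": 0, "wz": 0},
    {"dx": 0, "dy": 0, "dz": 0, "wx": 0, "wy": 0, "wz": 0},
    {"dx": 0, "dy": 0, "dz": 0, "wx": 0, "wy": 0, "wz": 0},
  ],
)

```text
time_s: 23.3
eef_pos: [0.608, 0.0126, 0.0368]
ee_rot: [3.142, -0.0, 1.527]
contact_force: [-0.3, -0.3, -2.9]
width: 0.0513
grasp_force: 42.7
```

>>> send_rows(
  increments=[
    {"dx": 0, "dy": 0, "dz": 0.05, "wx": 0, "wy": 0, "wz": 0},
    {"dx": 0, "dy": 0, "dz": 0.05, "wx": 0, "wy": 0, "wz": 0},
    {"dx": 0, "dy": 0, "dz": 0, "wx": 0, "wy": 0, "wz": 0},
    {"dx": 0, "dy": 0, "dz": 0, "wx": 0, "wy": 0, "wz": 0},
    {"dx": 0, "dy": 0, "dz": 0, "wx": 0, "wy": 0, "wz": 0},
    {"dx": 0, "dy": 0, "dz": 0, "wx": 0, "wy": 0, "wz": 0},
    {"dx": 0, "dy": 0, "dz": 0, "wx": 0, "wy": 0, "wz": 0},
    {"dx": 0, "dy": 0, "dz": 0, "wx": 0, "wy": 0, "wz": 0},
    {"dx": 0, "dy": 0, "dz": 0, "wx": 0, "wy": 0, "wz": 0},
    {"dx": 0, "dy": 0, "dz": 0, "wx": 0, "wy": 0, "wz": 0},
  ],
)

```text
time_s: 24.3
eef_pos: [0.6081, 0.0127, 0.0366]
ee_rot: [3.141, 0.0, 1.527]
contact_force: [-2.3, 0.5, 5.5]
width: 0.0514
grasp_force: 43.4
```

>>> send_rows(
  increments=[
    {"dx": 0, "dy": 0, "dz": 0, "wx": 0, "wy": 0, "wz": 0},
    {"dx": 0, "dy": 0, "dz": 0, "wx": 0, "wy": 0, "wz": 0},
    {"dx": 0, "dy": 0, "dz": 0, "wx": 0, "wy": 0, "wz": 0},
    {"dx": 0, "dy": 0, "dz": 0, "wx": 0, "wy": 0, "wz": 0},
    {"dx": 0, "dy": 0, "dz": 0, "wx": 0, "wy": 0, "wz": 0},
    {"dx": 0, "dy": 0, "dz": 0, "wx": 0, "wy": 0, "wz": 0},
    {"dx": 0, "dy": 0, "dz": 0, "wx": 0, "wy": 0, "wz": 0},
    {"dx": 0, "dy": 0, "dz": -1, "wx": 0, "wy": 0, "wz": 0},
    {"dx": 0, "dy": 0, "dz": -2, "wx": 0, "wy": 0, "wz": 0},
    {"dx": 0, "dy": 0, "dz": -2, "wx": 0, "wy": 0, "wz": 0},
  ],
  gripper=100,
)

```text
time_s: 25.3
eef_pos: [0.6078, 0.0126, 0.0867]
ee_rot: [-3.141, -0.0, 1.527]
contact_force: [-0.2, -0.3, 0.2]
width: 0.0853
grasp_force: 0.0
```

>>> send_rows(
  increments=[
    {"dx": 0, "dy": 0, "dz": -2.5, "wx": 0, "wy": 0, "wz": 0},
    {"dx": 0, "dy": 0, "dz": -2.5, "wx": 0, "wy": 0, "wz": -8},
    {"dx": 0, "dy": 0, "dz": -2.5, "wx": 0, "wy": 0, "wz": -8},
    {"dx": 0, "dy": 0, "dz": -2.5, "wx": 0, "wy": 0, "wz": -8},
    {"dx": 0, "dy": 0, "dz": -1.5, "wx": 0, "wy": 0, "wz": -8},
    {"dx": 0, "dy": 0, "dz": 0, "wx": 0, "wy": 0, "wz": -8},
    {"dx": 0, "dy": 0, "dz": 0, "wx": 0, "wy": 0, "wz": -8},
    {"dx": 0, "dy": 0, "dz": 0, "wx": 0, "wy": 0, "wz": -8},
    {"dx": 0, "dy": 0, "dz": 0, "wx": 0, "wy": 0, "wz": -8},
    {"dx": 0, "dy": 0, "dz": 0, "wx": 0, "wy": 0, "wz": -8},
  ],
)

```text
time_s: 26.3
eef_pos: [0.608, 0.0126, 0.2017]
ee_rot: [3.141, 0.001, 2.789]
contact_force: [1.3, 0.1, -0.4]
width: 0.0857
grasp_force: 0.0
```

>>> send_rows(
  increments=[
    {"dx": 0, "dy": 0, "dz": 0, "wx": 0, "wy": 0, "wz": -8},
    {"dx": 0, "dy": 0, "dz": 0, "wx": 0, "wy": 0, "wz": -8},
    {"dx": 0, "dy": 0, "dz": 0, "wx": 0, "wy": 0, "wz": -2},
    {"dx": 0, "dy": 0, "dz": 0, "wx": 0, "wy": 0, "wz": 0},
    {"dx": 0, "dy": 0, "dz": 0, "wx": 0, "wy": 0, "wz": 0},
    {"dx": 0, "dy": 0, "dz": 0, "wx": 0, "wy": 0, "wz": 0},
    {"dx": 0, "dy": 0, "dz": 0, "wx": 0, "wy": 0, "wz": 0},
    {"dx": 0, "dy": 0, "dz": 0, "wx": 0, "wy": 0, "wz": 0},
    {"dx": 0, "dy": 0, "dz": 0, "wx": 0, "wy": 0, "wz": 0},
    {"dx": 0, "dy": 0, "dz": 0, "wx": 0, "wy": 0, "wz": 0},
  ],
)

```text
time_s: 27.3
eef_pos: [0.608, 0.0126, 0.2008]
ee_rot: [-3.142, -0.0, 3.098]
contact_force: [0.6, -0.0, -0.2]
width: 0.0854
grasp_force: 0.0
```

```bash
python3 go.py .5044 .385 .16 177.5
```

```text
t 27.3 pos [0.608  0.0126 0.2008] turn(tool,deg) [-0.   -0.   -0.02] shift after turn cm [11.98 36.75  4.08] F [ 0.59 -0.04 -0.22] w 0.0854 g 0.0
```

>>> send_rows(
  increments=[
    {"dx": 0.8, "dy": 2.4, "dz": 0, "wx": 0, "wy": 0, "wz": 0},
    {"dx": 1.4, "dy": 4.3, "dz": 0.5, "wx": 0, "wy": 0, "wz": 0},
    {"dx": 1.4, "dy": 4.3, "dz": 0.5, "wx": 0, "wy": 0, "wz": 0},
    {"dx": 1.4, "dy": 4.3, "dz": 0.5, "wx": 0, "wy": 0, "wz": 0},
    {"dx": 1.4, "dy": 4.3, "dz": 0.5, "wx": 0, "wy": 0, "wz": 0},
    {"dx": 1.4, "dy": 4.3, "dz": 0.5, "wx": 0, "wy": 0, "wz": 0},
    {"dx": 1.4, "dy": 4.3, "dz": 0.5, "wx": 0, "wy": 0, "wz": 0},
    {"dx": 1.4, "dy": 4.3, "dz": 0.5, "wx": 0, "wy": 0, "wz": 0},
    {"dx": 0.8, "dy": 2.8, "dz": 0.5, "wx": 0, "wy": 0, "wz": 0},
    {"dx": 0.58, "dy": 1.45, "dz": 0.1, "wx": 0, "wy": 0, "wz": 0},
  ],
)

```text
time_s: 28.3
eef_pos: [0.5032, 0.3873, 0.1591]
ee_rot: [-3.141, -0.001, 3.101]
contact_force: [0.9, -1.0, 0.3]
width: 0.0856
grasp_force: 0.0
```

>>> send_rows(
  increments=[
    {"dx": 0, "dy": 0, "dz": 0, "wx": 0, "wy": 0, "wz": 0},
    {"dx": 0, "dy": 0, "dz": 0, "wx": 0, "wy": 0, "wz": 0},
    {"dx": 0, "dy": 0, "dz": 0, "wx": 0, "wy": 0, "wz": 0},
    {"dx": 0, "dy": 0, "dz": 0, "wx": 0, "wy": 0, "wz": 0},
    {"dx": 0, "dy": 0, "dz": 0, "wx": 0, "wy": 0, "wz": 0},
    {"dx": 0, "dy": 0, "dz": 0, "wx": 0, "wy": 0, "wz": 0},
    {"dx": 0, "dy": 0, "dz": 0, "wx": 0, "wy": 0, "wz": 0},
    {"dx": 0, "dy": 0, "dz": 0, "wx": 0, "wy": 0, "wz": 0},
    {"dx": 0, "dy": 0, "dz": 0, "wx": 0, "wy": 0, "wz": 0},
    {"dx": 0, "dy": 0, "dz": 0, "wx": 0, "wy": 0, "wz": 0},
  ],
)

```text
time_s: 29.3
eef_pos: [0.5044, 0.3851, 0.1598]
ee_rot: [-3.142, -0.0, 3.098]
contact_force: [-0.4, -0.3, 0.6]
width: 0.0854
grasp_force: 0.0
```

```bash
python3 go.py .5044 .385 .022 177.5;  python3 - <<'E'
from ov import *
im=optics.camera("top");np.save("top3.npy",im)
A=(180,95);g=cv2.convertScaleAbs(crop(im,*A,190,145),alpha=1.3,beta=20)
box(g,4,A,(.608,.0126),-2.5,.052,.072,.0,.07,(0,0,255))
box(g,4,A,(.630,-.1514),-2.5,.11,.2,0,.07,(0,255,0))
box(g,4,A,(.6426,.1436),-2.5,.11,.14,0,.06)
cv2.imwrite("pics/i.png",g)
E
```

```text
t 29.3 pos [0.5044 0.3851 0.1598] turn(tool,deg) [-0.   -0.   -0.01] shift after turn cm [ 0.000e+00 -1.000e-02  1.378e+01] F [-0.42 -0.26  0.58] w 0.0854 g 0.0
```

View pics/i.png

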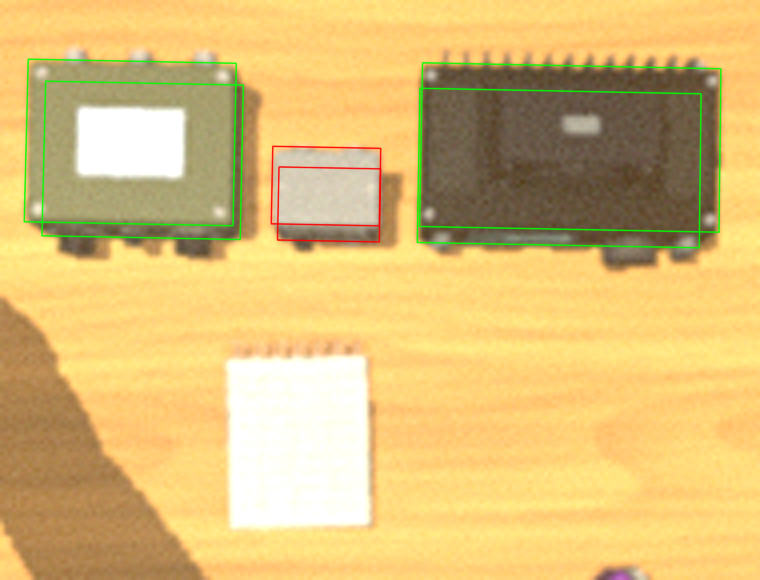

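The meter sits midway and flush. Next, the key.

>>> send_rows(
  increments=[
    {"dx": 0, "dy": 0, "dz": 1, "wx": 0, "wy": 0, "wz": 0},
    {"dx": 0, "dy": 0, "dz": 2, "wx": 0, "wy": 0, "wz": 0},
    {"dx": 0, "dy": 0, "dz": 2, "wx": 0, "wy": 0, "wz": 0},
    {"dx": 0, "dy": 0, "dz": 2, "wx": 0, "wy": 0, "wz": 0},
    {"dx": 0, "dy": 0, "dz": 2, "wx": 0, "wy": 0, "wz": 0},
    {"dx": 0, "dy": 0, "dz": 1.8, "wx": 0, "wy": 0, "wz": 0},
    {"dx": 0, "dy": 0, "dz": 1.4, "wx": 0, "wy": 0, "wz": 0},
    {"dx": 0, "dy": 0, "dz": 1, "wx": 0, "wy": 0, "wz": 0},
    {"dx": 0, "dy": 0, "dz": 0.6, "wx": 0, "wy": 0, "wz": 0},
    {"dx": 0, "dy": 0, "dz": 0, "wx": 0, "wy": 0, "wz": 0},
  ],
)

```text
time_s: 30.35
eef_pos: [0.5041, 0.3848, 0.0211]
ee_rot: [-3.141, -0.001, 3.098]
contact_force: [-0.3, -1.0, -0.0]
width: 0.0856
grasp_force: 0.0
```

>>> send_rows(
  increments=[
    {"dx": 0, "dy": 0, "dz": 0, "wx": 0, "wy": 0, "wz": 0},
    {"dx": 0, "dy": 0, "dz": 0, "wx": 0, "wy": 0, "wz": 0},
    {"dx": 0, "dy": 0, "dz": 0, "wx": 0, "wy": 0, "wz": 0},
    {"dx": 0, "dy": 0, "dz": 0, "wx": 0, "wy": 0, "wz": 0},
    {"dx": 0, "dy": 0, "dz": 0, "wx": 0, "wy": 0, "wz": 0},
    {"dx": 0, "dy": 0, "dz": 0, "wx": 0, "wy": 0, "wz": 0},
    {"dx": 0, "dy": 0, "dz": 0, "wx": 0, "wy": 0, "wz": 0},
    {"dx": 0, "dy": 0, "dz": 0, "wx": 0, "wy": 0, "wz": 0},
    {"dx": 0, "dy": 0, "dz": 0, "wx": 0, "wy": 0, "wz": 0},
    {"dx": 0, "dy": 0, "dz": 0, "wx": 0, "wy": 0, "wz": 0},
  ],
  gripper=0,
  newtons=50,
)

```text
time_s: 31.35
eef_pos: [0.505, 0.3859, 0.0227]
ee_rot: [3.14, 0.001, 3.098]
contact_force: [-0.8, 3.5, 6.7]
width: 0.0251
grasp_force: 51.8
```

```bash
python3 go.py .4432 -.0659 .17 179.3
```

```text
t 31.35 pos [0.505  0.3859 0.0227] turn(tool,deg) [ 0.11  0.07 -1.8 ] shift after turn cm [  5.63 -45.26 -14.73] F [-0.79  3.47  6.7 ] w 0.0251 g 51.8
```

>>> send_rows(
  increments=[
    {"dx": 0, "dy": 0, "dz": -0.5, "wx": 0, "wy": 0, "wz": 0},
    {"dx": 0, "dy": 0, "dz": -1.5, "wx": 0, "wy": 0, "wz": 0},
    {"dx": 0, "dy": 0, "dz": -2, "wx": 0, "wy": 0, "wz": -0.9},
    {"dx": 0, "dy": 0, "dz": -2.5, "wx": 0, "wy": 0, "wz": -0.9},
    {"dx": 0, "dy": 0, "dz": -2.5, "wx": 0, "wy": 0, "wz": 0},
    {"dx": 0, "dy": 0, "dz": -2.5, "wx": 0, "wy": 0, "wz": 0},
    {"dx": 0, "dy": -0.6, "dz": -2, "wx": 0, "wy": 0, "wz": 0},
    {"dx": 0.1, "dy": -1.5, "dz": -1, "wx": 0, "wy": 0, "wz": 0},
    {"dx": 0.3, "dy": -2.5, "dz": -0.2, "wx": 0, "wy": 0, "wz": 0},
    {"dx": 0.4, "dy": -3.3, "dz": 0, "wx": 0, "wy": 0, "wz": 0},
  ],
)

```text
time_s: 32.35
eef_pos: [0.495, 0.305, 0.1688]
ee_rot: [-3.141, 0.0, 3.13]
contact_force: [0.3, -0.2, -5.3]
width: 0.0251
grasp_force: 50.3
```

>>> send_rows(
  increments=[
    {"dx": 0.5, "dy": -4, "dz": 0, "wx": 0, "wy": 0, "wz": 0},
    {"dx": 0.5, "dy": -4.2, "dz": 0, "wx": 0, "wy": 0, "wz": 0},
    {"dx": 0.5, "dy": -4.2, "dz": 0, "wx": 0, "wy": 0, "wz": 0},
    {"dx": 0.5, "dy": -4.2, "dz": 0, "wx": 0, "wy": 0, "wz": 0},
    {"dx": 0.5, "dy": -4.2, "dz": 0, "wx": 0, "wy": 0, "wz": 0},
    {"dx": 0.5, "dy": -4.2, "dz": 0, "wx": 0, "wy": 0, "wz": 0},
    {"dx": 0.5, "dy": -4.2, "dz": 0, "wx": 0, "wy": 0, "wz": 0},
    {"dx": 0.5, "dy": -4, "dz": 0, "wx": 0, "wy": 0, "wz": 0},
    {"dx": 0.5, "dy": -2.6, "dz": 0, "wx": 0, "wy": 0, "wz": 0},
    {"dx": 0.3, "dy": -1.5, "dz": 0, "wx": 0, "wy": 0, "wz": 0},
  ],
)

```text
time_s: 33.35
eef_pos: [0.4406, -0.0688, 0.1684]
ee_rot: [-3.141, -0.002, 3.126]
contact_force: [0.4, 0.0, -5.6]
width: 0.0251
grasp_force: 50.4
```

>>> send_rows(
  increments=[
    {"dx": 0, "dy": 0, "dz": 0, "wx": 0, "wy": 0, "wz": 0},
    {"dx": 0, "dy": 0, "dz": 0, "wx": 0, "wy": 0, "wz": 0},
    {"dx": 0, "dy": 0, "dz": 0, "wx": 0, "wy": 0, "wz": 0},
    {"dx": 0, "dy": 0, "dz": 0, "wx": 0, "wy": 0, "wz": 0},
    {"dx": 0, "dy": 0, "dz": 0, "wx": 0, "wy": 0, "wz": 0},
    {"dx": 0, "dy": 0, "dz": 0, "wx": 0, "wy": 0, "wz": 0},
    {"dx": 0, "dy": 0, "dz": 0, "wx": 0, "wy": 0, "wz": 0},
    {"dx": 0, "dy": 0, "dz": 0, "wx": 0, "wy": 0, "wz": 0},
    {"dx": 0, "dy": 0, "dz": 0, "wx": 0, "wy": 0, "wz": 0},
    {"dx": 0, "dy": 0, "dz": 0, "wx": 0, "wy": 0, "wz": 0},
  ],
)

```text
time_s: 34.35
eef_pos: [0.4428, -0.0662, 0.1688]
ee_rot: [3.142, -0.0, 3.129]
contact_force: [-0.5, -1.1, -5.7]
width: 0.0249
grasp_force: 50.5
```

```bash
python3 go.py .4432 -.0659 .0227 179.3
```

```text
t 34.35 pos [ 0.4428 -0.0662  0.1688] turn(tool,deg) [ 0.   -0.   -0.02] shift after turn cm [-0.04  0.03 14.61] F [-0.5  -1.12 -5.68] w 0.0249 g 50.5
```

>>> send_rows(
  increments=[
    {"dx": 0, "dy": 0, "dz": 1, "wx": 0, "wy": 0, "wz": 0},
    {"dx": 0, "dy": 0, "dz": 2, "wx": 0, "wy": 0, "wz": 0},
    {"dx": 0, "dy": 0, "dz": 2.5, "wx": 0, "wy": 0, "wz": 0},
    {"dx": 0, "dy": 0, "dz": 2.5, "wx": 0, "wy": 0, "wz": 0},
    {"dx": 0, "dy": 0, "dz": 2.5, "wx": 0, "wy": 0, "wz": 0},
    {"dx": 0, "dy": 0, "dz": 1.8, "wx": 0, "wy": 0, "wz": 0},
    {"dx": 0, "dy": 0, "dz": 1, "wx": 0, "wy": 0, "wz": 0},
    {"dx": 0, "dy": 0, "dz": 0.6, "wx": 0, "wy": 0, "wz": 0},
    {"dx": 0, "dy": 0, "dz": 0.2, "wx": 0, "wy": 0, "wz": 0},
    {"dx": 0, "dy": 0, "dz": 0.1, "wx": 0, "wy": 0, "wz": 0},
  ],
)

```text
time_s: 35.35
eef_pos: [0.4434, -0.0665, 0.0271]
ee_rot: [-3.141, 0.001, 3.129]
contact_force: [0.6, -0.4, -5.2]
width: 0.0253
grasp_force: 50.4
```

>>> send_rows(
  increments=[
    {"dx": 0, "dy": 0, "dz": 0, "wx": 0, "wy": 0, "wz": 0},
    {"dx": 0, "dy": 0, "dz": 0, "wx": 0, "wy": 0, "wz": 0},
    {"dx": 0, "dy": 0, "dz": 0, "wx": 0, "wy": 0, "wz": 0},
    {"dx": 0, "dy": 0, "dz": 0, "wx": 0, "wy": 0, "wz": 0},
    {"dx": 0, "dy": 0, "dz": 0.05, "wx": 0, "wy": 0, "wz": 0},
    {"dx": 0, "dy": 0, "dz": 0.05, "wx": 0, "wy": 0, "wz": 0},
    {"dx": 0, "dy": 0, "dz": 0, "wx": 0, "wy": 0, "wz": 0},
    {"dx": 0, "dy": 0, "dz": 0, "wx": 0, "wy": 0, "wz": 0},
    {"dx": 0, "dy": 0, "dz": 0, "wx": 0, "wy": 0, "wz": 0},
    {"dx": 0, "dy": 0, "dz": 0, "wx": 0, "wy": 0, "wz": 0},
  ],
)

```text
time_s: 36.35
eef_pos: [0.4429, -0.0663, 0.0258]
ee_rot: [-3.142, -0.0, 3.129]
contact_force: [0.2, -0.9, -4.7]
width: 0.0253
grasp_force: 50.4
```

>>> send_rows(
  increments=[
    {"dx": 0, "dy": 0, "dz": 0.1, "wx": 0, "wy": 0, "wz": 0},
    {"dx": 0, "dy": 0, "dz": 0.1, "wx": 0, "wy": 0, "wz": 0},
    {"dx": 0, "dy": 0, "dz": 0.1, "wx": 0, "wy": 0, "wz": 0},
    {"dx": 0, "dy": 0, "dz": 0, "wx": 0, "wy": 0, "wz": 0},
    {"dx": 0, "dy": 0, "dz": 0, "wx": 0, "wy": 0, "wz": 0},
    {"dx": 0, "dy": 0, "dz": 0, "wx": 0, "wy": 0, "wz": 0},
    {"dx": 0, "dy": 0, "dz": 0, "wx": 0, "wy": 0, "wz": 0},
    {"dx": 0, "dy": 0, "dz": 0, "wx": 0, "wy": 0, "wz": 0},
    {"dx": 0, "dy": 0, "dz": 0, "wx": 0, "wy": 0, "wz": 0},
    {"dx": 0, "dy": 0, "dz": 0, "wx": 0, "wy": 0, "wz": 0},
  ],
)

```text
time_s: 37.35
eef_pos: [0.4428, -0.0662, 0.0228]
ee_rot: [3.142, -0.0, 3.129]
contact_force: [0.1, -0.1, -5.3]
width: 0.0253
grasp_force: 50.6
```

>>> send_rows(
  increments=[
    {"dx": 0, "dy": 0, "dz": 0.05, "wx": 0, "wy": 0, "wz": 0},
    {"dx": 0, "dy": 0, "dz": 0.05, "wx": 0, "wy": 0, "wz": 0},
    {"dx": 0, "dy": 0, "dz": 0, "wx": 0, "wy": 0, "wz": 0},
    {"dx": 0, "dy": 0, "dz": 0, "wx": 0, "wy": 0, "wz": 0},
    {"dx": 0, "dy": 0, "dz": 0, "wx": 0, "wy": 0, "wz": 0},
    {"dx": 0, "dy": 0, "dz": 0, "wx": 0, "wy": 0, "wz": 0},
    {"dx": 0, "dy": 0, "dz": 0, "wx": 0, "wy": 0, "wz": 0},
    {"dx": 0, "dy": 0, "dz": 0, "wx": 0, "wy": 0, "wz": 0},
    {"dx": 0, "dy": 0, "dz": 0, "wx": 0, "wy": 0, "wz": 0},
    {"dx": 0, "dy": 0, "dz": 0, "wx": 0, "wy": 0, "wz": 0},
  ],
)

```text
time_s: 38.35
eef_pos: [0.4428, -0.0663, 0.0227]
ee_rot: [-3.141, 0.0, 3.129]
contact_force: [-4.6, -0.3, 8.3]
width: 0.0252
grasp_force: 52.6
```

>>> send_rows(
  increments=[
    {"dx": 0, "dy": 0, "dz": 0, "wx": 0, "wy": 0, "wz": 0},
    {"dx": 0, "dy": 0, "dz": 0, "wx": 0, "wy": 0, "wz": 0},
    {"dx": 0, "dy": 0, "dz": 0, "wx": 0, "wy": 0, "wz": 0},
    {"dx": 0, "dy": 0, "dz": 0, "wx": 0, "wy": 0, "wz": 0},
    {"dx": 0, "dy": 0, "dz": 0, "wx": 0, "wy": 0, "wz": 0},
    {"dx": 0, "dy": 0, "dz": 0, "wx": 0, "wy": 0, "wz": 0},
    {"dx": 0, "dy": 0, "dz": 0, "wx": 0, "wy": 0, "wz": 0},
    {"dx": 0, "dy": 0, "dz": -1, "wx": 0, "wy": 0, "wz": 0},
    {"dx": 0, "dy": 0, "dz": -2, "wx": 0, "wy": 0, "wz": 0},
    {"dx": 0, "dy": 0, "dz": -2, "wx": 0, "wy": 0, "wz": 0},
  ],
  gripper=100,
)

```text
time_s: 39.35
eef_pos: [0.4425, -0.0661, 0.0727]
ee_rot: [3.141, -0.001, 3.129]
contact_force: [0.3, 0.4, -0.1]
width: 0.0856
grasp_force: 0.0
```

>>> send_rows(
  increments=[
    {"dx": 0, "dy": 0, "dz": -2.5, "wx": 0, "wy": 0, "wz": 0},
    {"dx": 0, "dy": 0, "dz": -2.5, "wx": 0, "wy": 0, "wz": 0},
    {"dx": 0, "dy": 0, "dz": -2.5, "wx": 0, "wy": 0, "wz": 0},
    {"dx": 0, "dy": 0, "dz": -2.5, "wx": 0, "wy": 0, "wz": 0},
    {"dx": 0, "dy": 0, "dz": -2.5, "wx": 0, "wy": 0, "wz": 0},
    {"dx": 0, "dy": 0, "dz": -1, "wx": 0, "wy": 0, "wz": 0},
    {"dx": 0, "dy": -1, "dz": 0, "wx": 0, "wy": 0, "wz": 0},
    {"dx": -0.3, "dy": -2, "dz": 0, "wx": 0, "wy": 0, "wz": 0},
    {"dx": -0.5, "dy": -3, "dz": 0, "wx": 0, "wy": 0, "wz": 0},
    {"dx": -0.5, "dy": -3.5, "dz": 0, "wx": 0, "wy": 0, "wz": 0},
  ],
)

```text
time_s: 40.35
eef_pos: [0.4538, -0.1621, 0.2054]
ee_rot: [3.141, -0.002, 3.13]
contact_force: [0.0, -0.1, 0.3]
width: 0.0858
grasp_force: 0.0
```

```bash
python3 go.py .488 -.373 .20 179.3
```

```text
t 40.35 pos [ 0.4538 -0.1621  0.2054] turn(tool,deg) [ 0.05 -0.11  0.06] shift after turn cm [ -3.68 -21.05   0.54] F [ 0.01 -0.11  0.32] w 0.0858 g 0.0
```

>>> send_rows(
  increments=[
    {"dx": -0.6, "dy": -3.5, "dz": 0, "wx": 0, "wy": 0, "wz": 0},
    {"dx": -0.6, "dy": -3.5, "dz": 0, "wx": 0, "wy": 0, "wz": 0},
    {"dx": -0.6, "dy": -3.5, "dz": 0, "wx": 0, "wy": 0, "wz": 0},
    {"dx": -0.6, "dy": -3.5, "dz": 0, "wx": 0, "wy": 0, "wz": 0},
    {"dx": -0.6, "dy": -3.5, "dz": 0, "wx": 0, "wy": 0, "wz": 0},
    {"dx": -0.4, "dy": -2.2, "dz": 0, "wx": 0, "wy": 0, "wz": 0},
    {"dx": -0.28, "dy": -1.35, "dz": 0, "wx": 0, "wy": 0, "wz": 0},
    {"dx": 0, "dy": 0, "dz": 0, "wx": 0, "wy": 0, "wz": 0},
    {"dx": 0, "dy": 0, "dz": 0, "wx": 0, "wy": 0, "wz": 0},
    {"dx": 0, "dy": 0, "dz": 0, "wx": 0, "wy": 0, "wz": 0},
  ],
)

```text
time_s: 41.35
eef_pos: [0.4883, -0.3714, 0.2061]
ee_rot: [3.14, -0.001, 3.13]
contact_force: [0.6, -0.5, -0.5]
width: 0.0852
grasp_force: 0.0
```

```bash
python3 go.py .488 -.373 .092 179.3;  python3 - <<'E'
from ov import *
im=optics.camera("top")
A=(210,155);g=cv2.convertScaleAbs(crop(im,*A,140,100),alpha=1.3,beta=20)
box(g,4,A,(.4432,-.0659),-.7,.09,.066,.0,.012,(0,0,255))
box(g,4,A,(.4445,.0371),-.7,.13,.1,0,.008)
cv2.imwrite("pics/j.png",g)
E
```

```text
t 41.35 pos [ 0.4883 -0.3714  0.2061] turn(tool,deg) [ 0.07 -0.06  0.01] shift after turn cm [ 0.03 -0.17 11.41] F [ 0.64 -0.48 -0.51] w 0.0852 g 0.0
```

View pics/j.png

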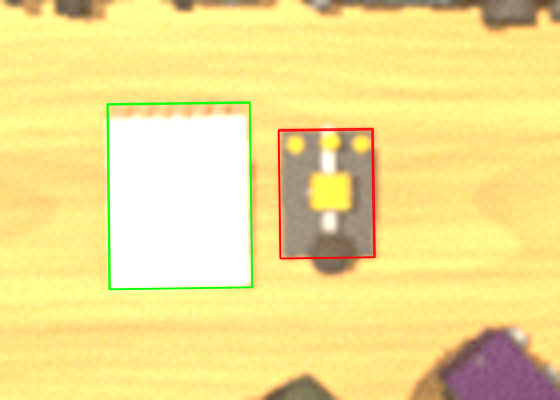

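The key sits right at its target. Next, the mic: descend and grip its head.

>>> send_rows(
  increments=[
    {"dx": 0, "dy": -0.1, "dz": 1, "wx": 0, "wy": 0, "wz": 0},
    {"dx": 0, "dy": 0, "dz": 1.6, "wx": 0, "wy": 0, "wz": 0},
    {"dx": 0, "dy": 0, "dz": 1.8, "wx": 0, "wy": 0, "wz": 0},
    {"dx": 0, "dy": 0, "dz": 1.8, "wx": 0, "wy": 0, "wz": 0},
    {"dx": 0, "dy": 0, "dz": 1.8, "wx": 0, "wy": 0, "wz": 0},
    {"dx": 0, "dy": 0, "dz": 1.6, "wx": 0, "wy": 0, "wz": 0},
    {"dx": 0, "dy": 0, "dz": 1.2, "wx": 0, "wy": 0, "wz": 0},
    {"dx": 0, "dy": 0, "dz": 0.6, "wx": 0, "wy": 0, "wz": 0},
    {"dx": 0, "dy": 0, "dz": 0, "wx": 0, "wy": 0, "wz": 0},
    {"dx": 0, "dy": 0, "dz": 0, "wx": 0, "wy": 0, "wz": 0},
  ],
)

```text
time_s: 42.4
eef_pos: [0.4891, -0.3736, 0.0933]
ee_rot: [-3.141, 0.001, 3.129]
contact_force: [-0.3, -1.1, 0.1]
width: 0.0853
grasp_force: 0.0
```

>>> send_rows(
  increments=[
    {"dx": 0, "dy": 0, "dz": 0, "wx": 0, "wy": 0, "wz": 0},
    {"dx": 0, "dy": 0, "dz": 0, "wx": 0, "wy": 0, "wz": 0},
    {"dx": 0, "dy": 0, "dz": 0, "wx": 0, "wy": 0, "wz": 0},
    {"dx": 0, "dy": 0, "dz": 0, "wx": 0, "wy": 0, "wz": 0},
    {"dx": 0, "dy": 0, "dz": 0, "wx": 0, "wy": 0, "wz": 0},
    {"dx": 0, "dy": 0, "dz": 0, "wx": 0, "wy": 0, "wz": 0},
    {"dx": 0, "dy": 0, "dz": 0, "wx": 0, "wy": 0, "wz": 0},
    {"dx": 0, "dy": 0, "dz": 0, "wx": 0, "wy": 0, "wz": 0},
    {"dx": 0, "dy": 0, "dz": 0, "wx": 0, "wy": 0, "wz": 0},
    {"dx": 0, "dy": 0, "dz": 0, "wx": 0, "wy": 0, "wz": 0},
  ],
  gripper=0,
  newtons=50,
)

```text
time_s: 43.4
eef_pos: [0.4891, -0.374, 0.0934]
ee_rot: [-3.14, 0.001, 3.129]
contact_force: [-0.3, -1.5, 5.8]
width: 0.0372
grasp_force: 50.1
```

```bash
python3 go.py .4458 .1471 .24 179.3
```

```text
t 43.4 pos [ 0.4891 -0.374   0.0934] turn(tool,deg) [-0.08  0.04 -0.03] shift after turn cm [  4.97  52.05 -14.66] F [-0.3  -1.53  5.76] w 0.0372 g 50.1
```

>>> send_rows(
  increments=[
    {"dx": 0, "dy": 0, "dz": -0.5, "wx": 0, "wy": 0, "wz": 0},
    {"dx": 0, "dy": 0, "dz": -1.5, "wx": 0, "wy": 0, "wz": 0},
    {"dx": 0, "dy": 0, "dz": -2, "wx": 0, "wy": 0, "wz": 0},
    {"dx": 0, "dy": 0, "dz": -2.5, "wx": 0, "wy": 0, "wz": 0},
    {"dx": 0, "dy": 0, "dz": -2.5, "wx": 0, "wy": 0, "wz": 0},
    {"dx": 0, "dy": 0, "dz": -2.5, "wx": 0, "wy": 0, "wz": 0},
    {"dx": 0.1, "dy": 1, "dz": -2, "wx": 0, "wy": 0, "wz": 0},
    {"dx": 0.2, "dy": 2, "dz": -1, "wx": 0, "wy": 0, "wz": 0},
    {"dx": 0.3, "dy": 3, "dz": -0.2, "wx": 0, "wy": 0, "wz": 0},
    {"dx": 0.4, "dy": 4, "dz": 0, "wx": 0, "wy": 0, "wz": 0},
  ],
)

```text
time_s: 44.4
eef_pos: [0.4794, -0.2725, 0.2389]
ee_rot: [3.14, -0.001, 3.127]
contact_force: [0.4, 1.2, -5.4]
width: 0.0369
grasp_force: 51.1
```

>>> send_rows(
  increments=[
    {"dx": 0.4, "dy": 4.4, "dz": 0, "wx": 0, "wy": 0, "wz": 0},
    {"dx": 0.4, "dy": 4.4, "dz": 0, "wx": 0, "wy": 0, "wz": 0},
    {"dx": 0.4, "dy": 4.4, "dz": 0, "wx": 0, "wy": 0, "wz": 0},
    {"dx": 0.4, "dy": 4.4, "dz": 0, "wx": 0, "wy": 0, "wz": 0},
    {"dx": 0.4, "dy": 4.4, "dz": 0, "wx": 0, "wy": 0, "wz": 0},
    {"dx": 0.4, "dy": 4.4, "dz": 0, "wx": 0, "wy": 0, "wz": 0},
    {"dx": 0.4, "dy": 4.4, "dz": 0, "wx": 0, "wy": 0, "wz": 0},
    {"dx": 0.4, "dy": 4.4, "dz": 0, "wx": 0, "wy": 0, "wz": 0},
    {"dx": 0.4, "dy": 4, "dz": 0, "wx": 0, "wy": 0, "wz": 0},
    {"dx": 0.37, "dy": 2.85, "dz": 0, "wx": 0, "wy": 0, "wz": 0},
  ],
)

```text
time_s: 45.4
eef_pos: [0.4434, 0.1503, 0.2387]
ee_rot: [3.141, -0.004, 3.131]
contact_force: [1.0, -0.8, -5.3]
width: 0.0365
grasp_force: 51.3
```

>>> send_rows(
  increments=[
    {"dx": 0, "dy": 0, "dz": 0, "wx": 0, "wy": 0, "wz": 0},
    {"dx": 0, "dy": 0, "dz": 0, "wx": 0, "wy": 0, "wz": 0},
    {"dx": 0, "dy": 0, "dz": 0, "wx": 0, "wy": 0, "wz": 0},
    {"dx": 0, "dy": 0, "dz": 0, "wx": 0, "wy": 0, "wz": 0},
    {"dx": 0, "dy": 0, "dz": 0, "wx": 0, "wy": 0, "wz": 0},
    {"dx": 0, "dy": 0, "dz": 0, "wx": 0, "wy": 0, "wz": 0},
    {"dx": 0, "dy": 0, "dz": 0, "wx": 0, "wy": 0, "wz": 0},
    {"dx": 0, "dy": 0, "dz": 0, "wx": 0, "wy": 0, "wz": 0},
    {"dx": 0, "dy": 0, "dz": 0, "wx": 0, "wy": 0, "wz": 0},
    {"dx": 0, "dy": 0, "dz": 0, "wx": 0, "wy": 0, "wz": 0},
  ],
)

```text
time_s: 46.4
eef_pos: [0.4456, 0.1477, 0.2398]
ee_rot: [3.142, 0.0, 3.129]
contact_force: [0.4, 0.4, -4.9]
width: 0.0365
grasp_force: 52.0
```

```bash
python3 go.py .4463 .1471 .0934 179.3
```

```text
t 46.4 pos [0.4456 0.1477 0.2398] turn(tool,deg) [ 0.    0.   -0.02] shift after turn cm [-0.07 -0.06 14.64] F [ 0.39  0.37 -4.9 ] w 0.0365 g 52.0
```

>>> send_rows(
  increments=[
    {"dx": -0.06, "dy": -0.06, "dz": 1, "wx": 0, "wy": 0, "wz": 0},
    {"dx": 0, "dy": 0, "dz": 2, "wx": 0, "wy": 0, "wz": 0},
    {"dx": 0, "dy": 0, "dz": 2.5, "wx": 0, "wy": 0, "wz": 0},
    {"dx": 0, "dy": 0, "dz": 2.5, "wx": 0, "wy": 0, "wz": 0},
    {"dx": 0, "dy": 0, "dz": 2.5, "wx": 0, "wy": 0, "wz": 0},
    {"dx": 0, "dy": 0, "dz": 1.6, "wx": 0, "wy": 0, "wz": 0},
    {"dx": 0, "dy": 0, "dz": 1, "wx": 0, "wy": 0, "wz": 0},
    {"dx": 0, "dy": 0, "dz": 0.5, "wx": 0, "wy": 0, "wz": 0},
    {"dx": 0, "dy": 0, "dz": 0.2, "wx": 0, "wy": 0, "wz": 0},
    {"dx": 0, "dy": 0, "dz": 0.1, "wx": 0, "wy": 0, "wz": 0},
  ],
)

```text
time_s: 47.4
eef_pos: [0.4468, 0.1472, 0.1012]
ee_rot: [3.141, 0.001, 3.129]
contact_force: [0.4, 0.3, -5.2]
width: 0.0364
grasp_force: 52.0
```

>>> send_rows(
  increments=[
    {"dx": 0, "dy": 0, "dz": 0.1, "wx": 0, "wy": 0, "wz": 0},
    {"dx": 0, "dy": 0, "dz": 0.1, "wx": 0, "wy": 0, "wz": 0},
    {"dx": 0, "dy": 0, "dz": 0, "wx": 0, "wy": 0, "wz": 0},
    {"dx": 0, "dy": 0, "dz": 0, "wx": 0, "wy": 0, "wz": 0},
    {"dx": 0, "dy": 0, "dz": 0, "wx": 0, "wy": 0, "wz": 0},
    {"dx": 0, "dy": 0, "dz": 0, "wx": 0, "wy": 0, "wz": 0},
    {"dx": 0, "dy": 0, "dz": 0, "wx": 0, "wy": 0, "wz": 0},
    {"dx": 0, "dy": 0, "dz": 0, "wx": 0, "wy": 0, "wz": 0},
    {"dx": 0, "dy": 0, "dz": 0, "wx": 0, "wy": 0, "wz": 0},
    {"dx": 0, "dy": 0, "dz": 0, "wx": 0, "wy": 0, "wz": 0},
  ],
)

```text
time_s: 48.4
eef_pos: [0.4462, 0.1471, 0.0988]
ee_rot: [-3.142, -0.0, 3.129]
contact_force: [0.5, -0.2, -5.4]
width: 0.0367
grasp_force: 52.0
```

```bash
python3 go.py .4463 .1471 .0934 179.3;  python3 - <<'E'
from h import *
im=optics.camera("side")
u,v=proj("side",[(.445,.147,.06)])[0].round().astype(int)
cv2.imwrite("pics/k.png",cv2.convertScaleAbs(crop(im,max(u-60,0),v-60,120,110,5),alpha=1.4,beta=10))
E
```

```text
t 48.4 pos [0.4462 0.1471 0.0988] turn(tool,deg) [-0.   -0.   -0.01] shift after turn cm [-0.01 -0.    0.54] F [ 0.46 -0.19 -5.4 ] w 0.0367 g 52.0
```

View pics/k.png

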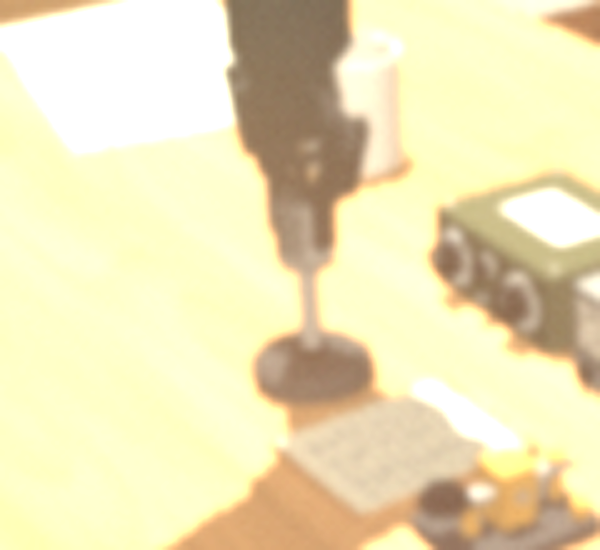

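The mic hangs upright. I'll lower it slowly to contact.

>>> send_rows(
  increments=[
    {"dx": 0, "dy": 0, "dz": 0.1, "wx": 0, "wy": 0, "wz": 0},
    {"dx": 0, "dy": 0, "dz": 0.1, "wx": 0, "wy": 0, "wz": 0},
    {"dx": 0, "dy": 0, "dz": 0.1, "wx": 0, "wy": 0, "wz": 0},
    {"dx": 0, "dy": 0, "dz": 0.1, "wx": 0, "wy": 0, "wz": 0},
    {"dx": 0, "dy": 0, "dz": 0.05, "wx": 0, "wy": 0, "wz": 0},
    {"dx": 0, "dy": 0, "dz": 0, "wx": 0, "wy": 0, "wz": 0},
    {"dx": 0, "dy": 0, "dz": 0, "wx": 0, "wy": 0, "wz": 0},
    {"dx": 0, "dy": 0, "dz": 0, "wx": 0, "wy": 0, "wz": 0},
    {"dx": 0, "dy": 0, "dz": 0, "wx": 0, "wy": 0, "wz": 0},
    {"dx": 0, "dy": 0, "dz": 0, "wx": 0, "wy": 0, "wz": 0},
  ],
)

```text
time_s: 49.45
eef_pos: [0.4462, 0.1471, 0.0943]
ee_rot: [3.142, 0.0, 3.129]
contact_force: [0.3, 0.8, -4.7]
width: 0.0369
grasp_force: 52.0
```

>>> send_rows(
  increments=[
    {"dx": 0, "dy": 0, "dz": 0.05, "wx": 0, "wy": 0, "wz": 0},
    {"dx": 0, "dy": 0, "dz": 0.05, "wx": 0, "wy": 0, "wz": 0},
    {"dx": 0, "dy": 0, "dz": 0, "wx": 0, "wy": 0, "wz": 0},
    {"dx": 0, "dy": 0, "dz": 0, "wx": 0, "wy": 0, "wz": 0},
    {"dx": 0, "dy": 0, "dz": 0, "wx": 0, "wy": 0, "wz": 0},
    {"dx": 0, "dy": 0, "dz": 0, "wx": 0, "wy": 0, "wz": 0},
    {"dx": 0, "dy": 0, "dz": 0, "wx": 0, "wy": 0, "wz": 0},
    {"dx": 0, "dy": 0, "dz": 0, "wx": 0, "wy": 0, "wz": 0},
    {"dx": 0, "dy": 0, "dz": 0, "wx": 0, "wy": 0, "wz": 0},
    {"dx": 0, "dy": 0, "dz": 0, "wx": 0, "wy": 0, "wz": 0},
  ],
)

```text
time_s: 50.45
eef_pos: [0.4464, 0.1471, 0.0934]
ee_rot: [3.142, 0.0, 3.129]
contact_force: [-1.4, -0.8, -0.2]
width: 0.0369
grasp_force: 52.4
```

Touching down (force −4.7 → −0.2 N). I take half a millimetre more, then release and rise.

>>> send_rows(
  increments=[
    {"dx": 0, "dy": 0, "dz": 0.04, "wx": 0, "wy": 0, "wz": 0},
    {"dx": 0, "dy": 0, "dz": 0, "wx": 0, "wy": 0, "wz": 0},
    {"dx": 0, "dy": 0, "dz": 0, "wx": 0, "wy": 0, "wz": 0},
    {"dx": 0, "dy": 0, "dz": 0, "wx": 0, "wy": 0, "wz": 0},
    {"dx": 0, "dy": 0, "dz": 0, "wx": 0, "wy": 0, "wz": 0},
    {"dx": 0, "dy": 0, "dz": 0, "wx": 0, "wy": 0, "wz": 0},
    {"dx": 0, "dy": 0, "dz": 0, "wx": 0, "wy": 0, "wz": 0},
    {"dx": 0, "dy": 0, "dz": 0, "wx": 0, "wy": 0, "wz": 0},
    {"dx": 0, "dy": 0, "dz": 0, "wx": 0, "wy": 0, "wz": 0},
    {"dx": 0, "dy": 0, "dz": 0, "wx": 0, "wy": 0, "wz": 0},
  ],
)

```text
time_s: 51.45
eef_pos: [0.4465, 0.1471, 0.0934]
ee_rot: [-3.142, 0.001, 3.129]
contact_force: [-1.9, -1.9, 6.8]
width: 0.0371
grasp_force: 53.2
```

>>> send_rows(
  increments=[
    {"dx": 0, "dy": 0, "dz": 0, "wx": 0, "wy": 0, "wz": 0},
    {"dx": 0, "dy": 0, "dz": 0, "wx": 0, "wy": 0, "wz": 0},
    {"dx": 0, "dy": 0, "dz": 0, "wx": 0, "wy": 0, "wz": 0},
    {"dx": 0, "dy": 0, "dz": 0, "wx": 0, "wy": 0, "wz": 0},
    {"dx": 0, "dy": 0, "dz": 0, "wx": 0, "wy": 0, "wz": 0},
    {"dx": 0, "dy": 0, "dz": 0, "wx": 0, "wy": 0, "wz": 0},
    {"dx": 0, "dy": 0, "dz": 0, "wx": 0, "wy": 0, "wz": 0},
    {"dx": 0, "dy": 0, "dz": -1, "wx": 0, "wy": 0, "wz": 0},
    {"dx": 0, "dy": 0, "dz": -2, "wx": 0, "wy": 0, "wz": 0},
    {"dx": 0, "dy": 0, "dz": -2, "wx": 0, "wy": 0, "wz": 0},
  ],
  gripper=100,
)

```text
time_s: 52.45
eef_pos: [0.4459, 0.1471, 0.1439]
ee_rot: [-3.142, -0.001, 3.129]
contact_force: [0.8, 0.2, -0.5]
width: 0.0854
grasp_force: 0.0
```

>>> send_rows(
  increments=[
    {"dx": 0, "dy": 0, "dz": -2.5, "wx": 0, "wy": 0, "wz": 0},
    {"dx": 0, "dy": 0, "dz": -2.5, "wx": 0, "wy": 0, "wz": 0},
    {"dx": 0, "dy": 0, "dz": -2, "wx": 0, "wy": 0, "wz": 0},
    {"dx": 0, "dy": 2, "dz": 0, "wx": 0, "wy": 0, "wz": 0},
    {"dx": 0, "dy": 3, "dz": 0, "wx": 0, "wy": 0, "wz": 0},
    {"dx": 0, "dy": 4, "dz": 0, "wx": 0, "wy": 0, "wz": 0},
    {"dx": 0, "dy": 4, "dz": 0, "wx": 0, "wy": 0, "wz": 0},
    {"dx": 0, "dy": 4, "dz": 0, "wx": 0, "wy": 0, "wz": 0},
    {"dx": 0, "dy": 3, "dz": 0, "wx": 0, "wy": 0, "wz": 0},
    {"dx": 0, "dy": 2, "dz": 0, "wx": 0, "wy": 0, "wz": 0},
  ],
)

```text
time_s: 53.45
eef_pos: [0.4486, 0.3694, 0.2136]
ee_rot: [3.141, 0.001, 3.131]
contact_force: [0.1, -0.2, 0.1]
width: 0.0849
grasp_force: 0.0
```

Run:
```python
from ov import *
im=optics.camera("top")
A=(170,95);g=cv2.convertScaleAbs(crop(im,*A,200,145),alpha=1.3,beta=15)
box(g,4,A,(.4432,-.0659),-.7,.09,.066,.0,.012,(0,0,255))
box(g,4,A,(.608,.0126),-2.5,.052,.072,.0,.07,(0,0,255))
box(g,4,A,(.4458,.1471),-.7,.08,.08,.0,.016,(0,0,255))
box(g,4,A,(.4458,.1471),-.7,.038,.038,.08,.13,(255,0,0))
cv2.imwrite("pics/l.png",g)
```

```text
(no output)
```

View pics/l.png

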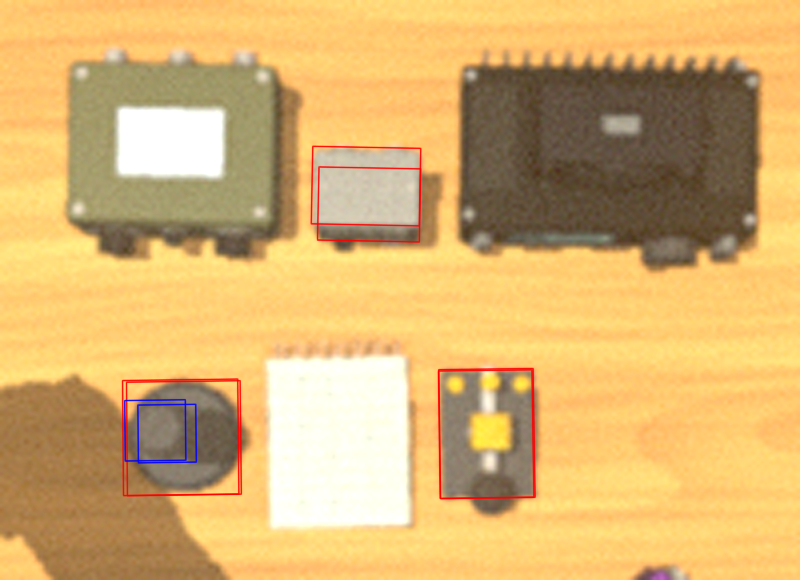

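The mic stands upright about 18 mm left of the pad. The key is about 20 mm to the right, and the meter and speaker are in place. The arm is clear, so I hand in.

```bash
python3 -c "
from bench import hand_in
print(hand_in())"
```

```text
the job is handed in; nothing more can be done
None
```

I placed the speaker, meter, key and mic in the order asked and handed the job in at about 53.5 s; the last picture showed all four in place to within about 2 mm, the mic some 18 mm from the pad, but no verdict came back.

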